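# Load a vial in a photometer and lock its filter wheel at the marked filter

### The arm

A 6-joint arm with a two-finger parallel gripper is mounted at the origin on a cart in front of the work surface, level with it; the furniture and walls round the work are solid. World frame = base frame: x ahead of the robot, y to its left, z up, the work surface at z = 0. Lengths are in m, angles in rad, forces in N, time in s.
With the tool pointing down it reaches from about 0.425 to 0.95 m from the base axis. Payload 3.5 kg.
Tool frame: the origin (TCP) lies at the very end of the fingers, on their centre line; the grasp point (between the pads) lies behind it (ctrl.grasp_offset is the z of the grasp point in the tool frame, in m); z points along the fingers, x is the direction in which the jaws open and shut, and the axes are right-handed (so a half turn about z gives the same grasp; the last joint's range is limited). The gripper opens to 85 mm and grips with 20 to 120 N. Pads are 22 mm wide; open, the fingers measure 114 mm over their backs; the gripper's body (76 mm by 85 mm) begins 54 mm behind the grasp point. The pads swing forward as they close: fully open they stand 13 mm farther back than shut.
Start: joints at [0.969, 0.286, 1.577, -0, 1.279, -0.15], TCP at [0.295, 0.607, 0.231] pointing down, gripper open.
Joint ranges: [-2.77, 2.77], [-0.9, 2.22], [0.21, 2.48], [-1.53, 4.67], [0.24, 2.81], [-2.84, 2.84]. Speed limits (rad/s): [2.79, 2.79, 3.14, 3.14, 3.14, 3.14].

### API

Orientations are given as a unit quaternion [x, y, z, w].
In Python, from plant import ctrl gives the robot as it stands.
- The arm moves only by the shell command python3 -m jog 'ROWS' [FORCE]. ROWS is JSON, a list of rows, each an object with "grip": the closure, from 0 (fully open) to 1 (shut); "xyz": the shift along the tool's x, y, z in m, a list of three; "dr": the turn, a rotation vector about the tool's x, y, z in rad, a list of three. A call has 1 to 12 rows; each row is the pose to reach, as a shift and turn from the pose commanded when the call began, along the tool's axes at that moment; what a row does not reach only later rows make up. A row lasts 1/12 s, in which the tool goes at most 41.7 mm and 7.16 degrees, less where a joint would pass 70% of its speed; a pose out of reach is approached as far as the arm can. A call with a gripper value outside its range is refused whole. The fingers move at their own pace and stop on an object; FORCE is the grip in N (left out, the last holds). Time passes only in rows, so rows that repeat a pose let the fingers close. It gives the time, the measured TCP pose, the force and the opening at its end, in the units of the state.
- ctrl.get_state(): the state, without advancing time (a new reading comes with each control period).
- ctrl.read_camera(name): name is "side" or "top" or "wrist"; returns the picture (480x640x3 uint8, red, green, blue); there is no depth.
- ctrl.get_calibration(name): a dict with "mtx" (3x3 intrinsics, pixels), "R" (3x3) and "t" (3): a world point X has camera coordinates R X + t; the wrist camera has in their place "hand_eye" (4x4, takes a point from camera to tool coordinates, whose origin is the TCP and whose axes are the tool frame's). Camera axes: x right, y down, z forward; pixel columns grow to the right and rows downward; lengths in m; the calibration is good to about 2 mm. The wrist camera is an equidistant fisheye: a pixel r from the principal point sees the ray r / f radians off the axis. A picture is of the moment at which its call begins: read the wrist's pose just before it. get_calibration takes no time and is no camera call.
- ctrl.sign_off(): hands the job in, once; it reports no verdict.
The state is a dict: "time": time; "qpos": joint angles; "dq": joint speeds; "joint_efforts": joint torques, N m; "eef_pos": TCP position; "tcp_rot": TCP orientation; "contact_force": force on the tool from outside, world axes, zero at the start; "wrist_torque": the same for the moment, N m; "opening": opening from 0.0 (shut) to 1.0 (fully open).
Only numpy, scipy, OpenCV 4.12 (cv2) and the standard library are available. Lean on these libraries where they do the work, as an engineer would, in place of code of your own. Each camera call takes 0.05 s, during which the arm holds its last target.

### The job

Get the photometer ready for a reading: stand the blue-capped vial in its sample well, fully down, and change the filter: press the wheel down to free its lock, turn it anticlockwise until the red pointer on its far rim comes to the red clip at the back, feel for the notch there and let the wheel rise and lock in it. Be gentle with the wheel and the glass (do not strain the wheel against its lock or bottom stop, do not ram the vial), leave the other two vials and the flask standing where they are, and do not shift the clip.

Things in the scene. Friction and masses are not known exactly. Their poses are not given: they have to be found in the camera images.
- photometer: Light grey bench photometer, 190 (x) x 150 (y) mm, flat deck 62 mm over its origin, fixed; levelling feet hold it 0 to 8 mm off the bench. Origin: centre of its underside; x to its back (away from the robot at yaw 0), z up. On the deck: front right the black well block, front left a display, behind them the filter wheel, axis at x = 30, y = 0 mm. The wheel's lock ring and stop are hidden inside.
- well_mouth (a point): Centre of the mouth of the round upright sample well, level with the deck: 28 mm wide, 34 mm deep, flat floor. A seated vial stands 26 mm out of it. The glass bears 30 N at most.
- vial_2_centre (a point): Centre (half-way up) of the vial to be loaded: clear glass with a BLUE screw cap, round, 25 mm across body and cap, 60 mm tall, about 30 g, loose, standing upright on the bench; z up.
- vial_0_centre (a point): Centre of a bystander vial of the same size, clear glass with a black cap, loose, upright.
- vial_1_centre (a point): Centre of a bystander vial of the same size, brown glass with a black cap, loose, upright.
- erlenmeyer: Conical flask with a red stopper, 75 mm across, 114 mm tall, loose bystander; origin at the centre of its underside.
- filter_wheel: Dark press-and-turn wheel, 100 mm across, 14 mm thick; origin on its axis, x to the pointer, z up. A spring holds it up (8 N at the top, 11 N pressed 5 mm). Up, it is locked: a hidden pin 36 mm from the axis stands 5 mm deep in a notch of a fixed ring. Pressed over 5 mm it turns freely (drag 0.05 N m); at 7 mm it meets a hard bottom stop. Lock and stop bear 20 N at most.
- wheel_hub (a point): Point on the wheel's axis on its flat upper face, 24 mm over the deck while the wheel is up; x runs along the grip rib to the pointer, z up. The rib across the middle of the face is 66 mm long, 14 mm thick and 25 mm high.
- pointer (a point): Tip of the red pointer on the wheel's rim, 50 mm from the axis, at the wheel's upper face. The locking notches lie 30 to 40 degrees apart, unevenly; the wheel starts locked in one, passes one on its way anticlockwise (seen from above), and the next is the wanted one. Let up between notches it stays 5 mm low, the pin rubbing under the ring; a notch takes the pin within about 1.5 degrees either way.
- rear_mark (a point): Middle of the red clip on the rear scale, 57.5 mm from the wheel's axis, just outside the rim, at the clip's upper edge, 20 mm over the deck. The clip is an upright arc, 20 degrees (20 mm) long, pushed on by hand over the wanted filter's place: the pointer locks anywhere along it, up to 10 degrees to either side of this point, to be found by feel (the wheel rises). Not to be moved.
Mind the look-alikes: they are no part of the job. There is more than one size of the part that bears vial_2_centre; the job needs the smallest.

How it is judged:
By the outcome, as a careful person would: the job done as asked, in the order asked, and still so for the second after the job is handed in, with the robot touching nothing.
It also fails if it takes over 72 s, if anything falls off the work surface, if the arm or the gripper's body presses on something with over 40 N, if the wrist force passes 120 N, or if a joint passes its speed limit or range.

## Working session

There is one attempt and no reset: what is moved stays moved. The work goes in short steps, Python scripts to look and compute and a shell command to move; the robot and the scene stay as the last step left them, time stands still between calls to the robot, and variables do not carry over. Pictures are saved under pics/ and viewed, and the job is handed in when it is done.

```bash
ls; mkdir -p pics; python3 - <<'E'
from plant import ctrl
import cv2,numpy as np
np.set_printoptions(precision=4,suppress=True)
print(ctrl.get_state(), ctrl.grasp_offset)
for n in ["side","top","wrist"]:
    im=ctrl.read_camera(n); cv2.imwrite(f"pics/{n}0.png",im[:,:,::-1]); print(n,ctrl.get_calibration(n))
E
```

```text
pics
{'time': 0.0, 'qpos': array([ 0.969 ,  0.2872,  1.5782,  0.    ,  1.2786, -0.15  ]), 'dq': array([ 0.0003, -0.0007, -0.002 , -0.0018,  0.0003, -0.0013]), 'joint_efforts': array([ -0.0004, -40.598 , -29.2628,  -0.0001,   0.0057,   0.    ]), 'eef_pos': array([0.2943, 0.6067, 0.2299]), 'tcp_rot': array([ 0.8475,  0.5307, -0.0011,  0.0005]), 'contact_force': array([ 0.0658, -1.0169, -0.5806]), 'wrist_torque': array([0.0222, 0.0074, 0.0079]), 'opening': 0.9998303741022144} -0.0187
side {'mtx': array([[439.0131,   0.    , 319.5086],
       [  0.    , 439.0131, 235.17  ],
       [  0.    ,   0.    ,   1.    ]]), 'R': array([[ 0.9834, -0.1811, -0.0146],
       [-0.1112, -0.5365, -0.8366],
       [ 0.1437,  0.8243, -0.5477]]), 't': array([-0.5735,  0.0161,  1.0022])}
top {'mtx': array([[540.6416,   0.    , 320.9136],
       [  0.    , 540.6416, 247.5225],
       [  0.    ,   0.    ,   1.    ]]), 'R': array([[-0.0255, -0.9996, -0.0091],
       [-0.9863,  0.0266, -0.1626],
       [ 0.1627,  0.0048, -0.9867]]), 't': array([-0.2177,  0.5308,  0.9693])}
wrist {'mtx': array([[371.6483,   0.    , 326.6804],
       [  0.    , 371.6483, 240.7246],
       [  0.    ,   0.    ,   1.    ]]), 'hand_eye': array([[ 1.    , -0.0009,  0.0002, -0.0003],
       [ 0.0008,  0.9551,  0.2962, -0.0759],
       [-0.0005, -0.2962,  0.9551, -0.1433],
       [ 0.    ,  0.    ,  0.    ,  1.    ]])}
```

View pics/top0.png

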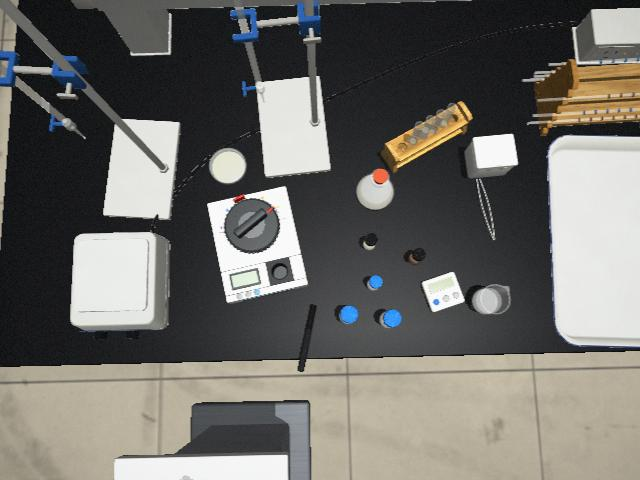

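View pics/side0.png

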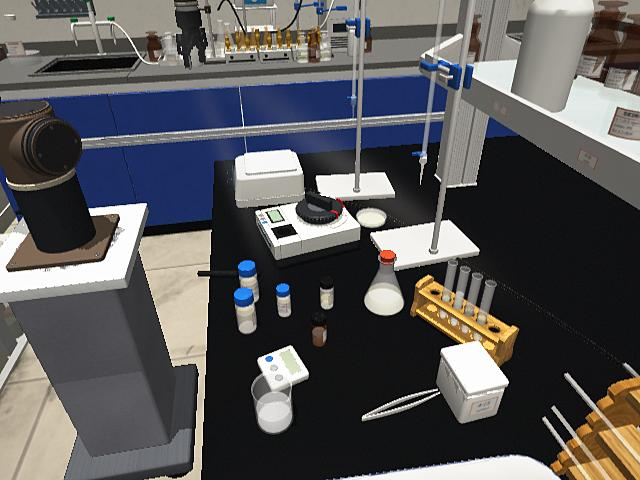

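View pics/wrist0.png

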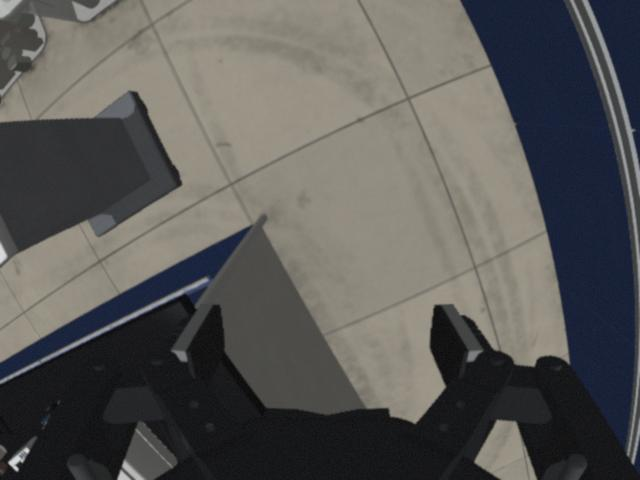

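```bash
python3 - <<'E'
import cv2
t=cv2.imread("pics/top0.png"); s=cv2.imread("pics/side0.png")
a=cv2.resize(t[165:340,195:440],None,fx=3.2,fy=3.2,interpolation=cv2.INTER_CUBIC); cv2.imwrite("pics/topc.png",a)
b=cv2.resize(s[180:350,220:430],None,fx=3.5,fy=3.5,interpolation=cv2.INTER_CUBIC); cv2.imwrite("pics/sidec.png",b)
E
```

```text
(no output)
```

View pics/topc.png

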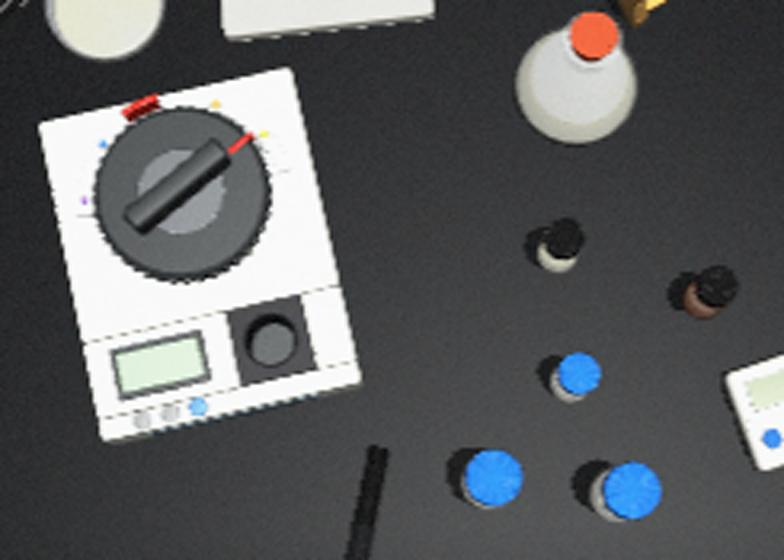

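View pics/sidec.png

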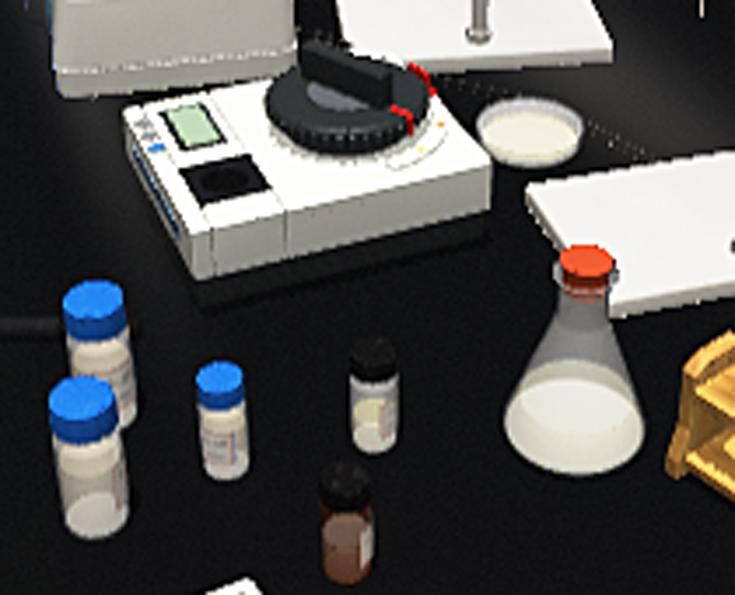

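The three blue-capped vials sit at top pixels (376,282), (348,315) and (392,318). The first is clearly the smallest in both enlarged crops, so it is the target. The well is at about (280,271). The pointer is at about (270,210) and the clip at (239,199).

```bash
cat > h.py <<'E'
import numpy as np, cv2
from plant import ctrl
from scipy.spatial.transform import Rotation as Ro
np.set_printoptions(precision=4,suppress=True)
C={n:ctrl.get_calibration(n) for n in("side","top","wrist")}
def ray(n,p,st=None):
    c=C[n]; K=c["mtx"]
    v=np.array([(p[0]-K[0,2])/K[0,0],(p[1]-K[1,2])/K[1,1]])
    if n!="wrist":
        return -c["R"].T@c["t"], c["R"].T@np.r_[v,1]
    th=np.hypot(*v); d=np.r_[v/max(th,1e-9)*np.sin(th),np.cos(th)]
    H=c["hand_eye"]; R=Ro.from_quat(st["tcp_rot"]).as_matrix()
    return R@H[:3,3]+st["eef_pos"], R@H[:3,:3]@d
def onz(n,p,z,st=None):
    o,d=ray(n,p,st); return o+d*(z-o[2])/d[2]
def tri(p1,p2,n1="top",n2="side"):
    o1,d1=ray(n1,p1);o2,d2=ray(n2,p2); s=np.linalg.lstsq(np.c_[d1,-d2],o2-o1,rcond=None)[0]
    a=o1+d1*s[0];b=o2+d2*s[1]; return (a+b)/2,np.linalg.norm(a-b)
def cents(im,lo,hi,amin=8):
    m=cv2.inRange(cv2.cvtColor(im,cv2.COLOR_BGR2HSV),lo,hi); n,_,s,c=cv2.connectedComponentsWithStats(m)
    return [(c[i],s[i]) for i in range(1,n) if s[i,4]>=amin]
E
python3 - <<'E'
from h import *
t=cv2.imread("pics/top0.png"); s=cv2.imread("pics/side0.png")
for n,i in(("top",t),("side",s)):
    print(n,"blue",[(c,st) for c,st in cents(i,(100,150,120),(125,255,255),15) if 220<c[0]<420])
    print(n,"red",[(c,st) for c,st in cents(i,(0,150,90),(6,255,255),4)+cents(i,(174,150,90),(180,255,255),4) if 220<c[0]<420])
# photometer white mask corners (top)
for n,i,box in(("top",t,(200,180,312,306)),("side",s,(250,190,365,265))):
    m=cv2.inRange(i,(170,170,170),(255,255,255)); k=np.zeros_like(m);k[box[1]:box[3],box[0]:box[2]]=m[box[1]:box[3],box[0]:box[2]]
    k=cv2.morphologyEx(k,cv2.MORPH_OPEN,np.ones((3,3)))
    c=max(cv2.findContours(k,0,1)[0],key=cv2.contourArea); print(n,cv2.boundingRect(c),cv2.approxPolyDP(cv2.convexHull(c),3,True)[:,0].tolist())
E
```

```text
top blue [(array([315.7,   3.5]), array([314,   1,   5,   6,  20], dtype=int32)), (array([304.8182,  14.0802]), array([297,   3,  23,  19, 187], dtype=int32)), (array([248.3116,  26.589 ]), array([233,   9,  25,  31, 292], dtype=int32)), (array([233.1562,  12.8438]), array([230,  10,   7,   6,  32], dtype=int32)), (array([246.2703,  88.1216]), array([242,  82,  13,  14,  74], dtype=int32)), (array([375.7185, 281.1556]), array([370, 275,  13,  13, 135], dtype=int32)), (array([348.9259, 313.8436]), array([341, 306,  17,  17, 243], dtype=int32)), (array([392.2137, 317.8669]), array([384, 309,  18,  18, 248], dtype=int32))]
top red [(array([378.6316, 171.5789]), array([374, 169,   9,   6,  19], dtype=int32)), (array([387., 175.]), array([387, 173,   1,   5,   5], dtype=int32)), (array([377.9697, 178.0909]), array([374, 174,  10,   9,  33], dtype=int32)), (array([239.0233, 197.8372]), array([234, 194,  11,   9,  43], dtype=int32)), (array([269.7778, 209.2778]), array([266, 207,   8,   6,  18], dtype=int32))]
side blue [(array([349.5   ,  20.2778]), array([346,  19,   9,   3,  18], dtype=i
[... 319 characters left out ...]
ray([242.247 , 295.6135]), array([234, 288,  19,  19, 251], dtype=int32)), (array([268.7742, 358.3548]), array([266, 356,   7,   6,  31], dtype=int32))]
side red [(array([340.8095, 202.1905]), array([337, 198,   8,  10,  21], dtype=int32)), (array([334.9048, 212.6667]), array([331, 210,   7,   9,  21], dtype=int32)), (array([385.8511, 254.4043]), array([380, 250,  15,   9,  47], dtype=int32)), (array([391.6, 252.3]), array([390, 250,   4,   5,  10], dtype=int32)), (array([387.2, 260.7]), array([382, 260,  11,   3,  20], dtype=int32))]
top (208, 187, 100, 115) [[285, 187], [307, 283], [227, 301], [208, 203]]
side (256, 203, 104, 44) [[256, 211], [292, 203], [345, 208], [359, 226], [274, 246]]
```

```bash
python3 - <<'E'
from h import *
print("back right",tri((286,187),(359.5,226)))
print("cap",tri((375.7,281.2),(282.3,288.9)))
print("clip",tri((239,197.8),(340.8,202.2)))
print("ptr",tri((269.8,209.3),(334.9,212.7)))
for z in(.06,.05,.055):print("cap@",z,onz("top",(375.7,281.2),z))
zd=.066
for nm,p,z in [("well",(280,271.5),zd),("BR",(286,187),zd),("BL",(207.5,203.5),zd),("wheel rim c",(252,225.5),zd+.02),("hub?",(250.5,224),zd+.024),("clip",(239,197.8),zd+.02),("ptr",(269.8,209.3),zd+.024)]:
    print(nm,onz("top",p,z))
E
```

```text
back right (array([ 0.6375, -0.1696,  0.066 ]), np.float64(0.000979329490700742))
cap (array([ 0.4574, -0.3298,  0.0581]), np.float64(2.799066169378486e-05))
clip (array([ 0.6163, -0.0839,  0.0787]), np.float64(0.001797548901964603))
ptr (array([ 0.5907, -0.1411,  0.0875]), np.float64(0.0013510821434699297))
cap@ 0.06 [ 0.4573 -0.3296  0.06  ]
cap@ 0.05 [ 0.4583 -0.3305  0.05  ]
cap@ 0.055 [ 0.4578 -0.3301  0.055 ]
well [ 0.4789 -0.1563  0.066 ]
BR [ 0.637  -0.1695  0.066 ]
BL [ 0.6095 -0.0234  0.066 ]
wheel rim c [ 0.5613 -0.1085  0.086 ]
hub? [ 0.5633 -0.1063  0.09  ]
clip [ 0.6134 -0.085   0.086 ]
ptr [ 0.5894 -0.1413  0.09  ]
```

```bash
python3 - <<'E'
from h import *
for nm,p,z in [("vial2",(375.7,281.2),.06),("bigL",(348.9,313.8),.085),("bigR",(392.2,317.9),.085),("blk",(371,240),.06),("brn",(418,255),.06),("timer",(442,292),.02),("flask",(380,178),.114),("bar",(308,335),.01),("rod L",(163,170),.02),("rodR",(315,124),.02)]:
    print(nm,onz("top",p,z))
print("box BR",tri((168,235),(303,172)))
print("bigcaps",tri((348.9,313.8),(245.9,267.)),tri((392.2,317.9),(242.2,295.6)))
c=C["side"];print("sidecam",-c["R"].T@c["t"])
E
```

```text
vial2 [ 0.4573 -0.3296  0.06  ]
bigL [ 0.3987 -0.2778  0.085 ]
bigR [ 0.3896 -0.3534  0.085 ]
blk [ 0.5335 -0.3241  0.06  ]
brn [ 0.5033 -0.409   0.06  ]
timer [ 0.4375 -0.4573  0.02  ]
flask [ 0.6351 -0.3398  0.114 ]
bar [ 0.3641 -0.2028  0.01  ]
rod L [0.6913 0.0749 0.02  ]
rodR [ 0.7778 -0.226   0.02  ]
box BR (array([0.5481, 0.0382, 0.1027]), np.float64(0.006605241766419944))
bigcaps (array([ 0.3988, -0.2782,  0.0764]), np.float64(0.0003762121788097279)) (array([ 0.3896, -0.3545,  0.0757]), np.float64(0.0006055224231303025))
sidecam [ 0.4217 -0.9213  0.554 ]
```

```bash
python3 -m jog '[{"grip":0.35,"xyz":[-0.321,0.385,-0.02],"dr":[0,0,0]},{"grip":0.35,"xyz":[-0.321,0.385,-0.02],"dr":[0,0,0]},{"grip":0.35,"xyz":[-0.321,0.385,-0.02],"dr":[0,0,0]},{"grip":0.35,"xyz":[-0.321,0.385,-0.02],"dr":[0,0,0]},{"grip":0.35,"xyz":[-0.321,0.385,-0.02],"dr":[0,0,0]},{"grip":0.35,"xyz":[-0.321,0.385,-0.02],"dr":[0,0,0]},{"grip":0.35,"xyz":[-0.321,0.385,-0.02],"dr":[0,0,0]},{"grip":0.35,"xyz":[-0.321,0.385,-0.02],"dr":[0,0,0]},{"grip":0.35,"xyz":[-0.321,0.385,-0.02],"dr":[0,0,0]},{"grip":0.35,"xyz":[-0.321,0.385,-0.02],"dr":[0,0,0]},{"grip":0.35,"xyz":[-0.321,0.385,-0.02],"dr":[0,0,0]},{"grip":0.35,"xyz":[-0.321,0.385,-0.02],"dr":[0,0,0]}]'
```

```text
time: 1.15
eef_pos: [0.5004, 0.15, 0.2512]
tcp_rot: [0.848, 0.531, 0.0, -0.0]
contact_force: [1.0, 1.5, -0.1]
opening: 0.654
```

```bash
python3 -m jog '[{"grip":0.35,"xyz":[-0.229,0.133,0],"dr":[0,0,0]},{"grip":0.35,"xyz":[-0.229,0.133,0],"dr":[0,0,0]},{"grip":0.35,"xyz":[-0.229,0.133,0],"dr":[0,0,0]},{"grip":0.35,"xyz":[-0.229,0.133,0],"dr":[0,0,0]},{"grip":0.35,"xyz":[-0.229,0.133,0],"dr":[0,0,0]},{"grip":0.35,"xyz":[-0.229,0.133,0],"dr":[0,0,0]},{"grip":0.35,"xyz":[-0.229,0.133,0],"dr":[0,0,0]},{"grip":0.35,"xyz":[-0.229,0.133,0],"dr":[0,0,0]},{"grip":0.35,"xyz":[-0.229,0.133,0],"dr":[0,0,0]}]'
python3 - <<'E'
from h import *
import pickle
st=ctrl.get_state(); im=ctrl.read_camera("wrist")[:,:,::-1]; cv2.imwrite("pics/w1.png",im); pickle.dump(st,open("w1.pkl","wb")); print(st["eef_pos"],st["tcp_rot"],st["dq"])
E
```

```text
time: 1.9
eef_pos: [0.5196, -0.1127, 0.2508]
tcp_rot: [0.848, 0.53, -0.0, -0.001]
contact_force: [0.0, 0.1, 0.3]
opening: 0.651
[ 0.5196 -0.1127  0.2508] [ 0.8481  0.5298 -0.0001 -0.0006] [ 0.0406 -0.0123  0.0099  0.0041  0.0031  0.0032]
```

View pics/w1.png

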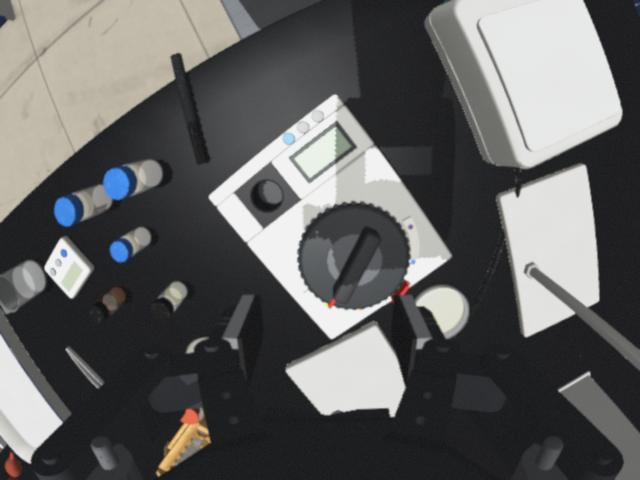

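```bash
python3 - <<'E'
import cv2
t=cv2.imread("pics/w1.png")
cv2.imwrite("pics/w1c.png",cv2.resize(t[90:345,200:460],None,fx=2.3*1.25,fy=2.3,interpolation=cv2.INTER_CUBIC) if 0 else cv2.resize(t[160:325,200:425],None,fx=3.5,fy=3.5,interpolation=cv2.INTER_CUBIC))
E
```

```text
(no output)
```

View pics/w1c.png

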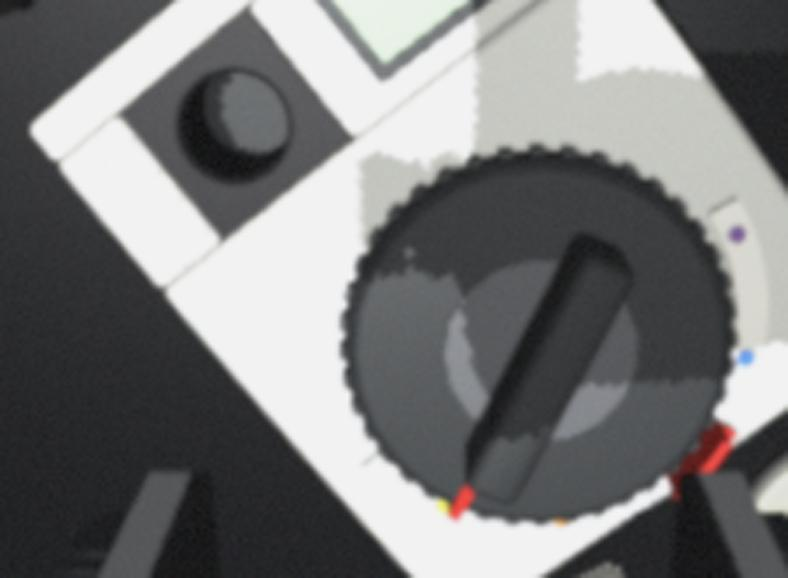

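```bash
python3 - <<'E'
from h import *
import pickle
st=pickle.load(open("w1.pkl","rb"))
f=lambda x,y:(200+x/3.5,160+y/3.5)
zd=.066
P={}
for nm,p,z in [("well",f(236,126),zd),("hub",f(541,350),zd+.024),("ptr",f(457,513),zd+.024),("clip",f(710,452),zd+.02),("ptrroot",f(470,490),zd+.024),("ribA",f(590,245),zd+.049),("ribB",f(495,485),zd+.049),("yel",f(442,505),zd),("orange",f(560,521),zd),("cap2",(122,250),.058)]:
    P[nm]=onz("wrist",p,z,st); print(nm,P[nm])
# vial caps blue in wrist
im=cv2.imread("pics/w1.png")
for c,s in cents(im,(100,150,100),(125,255,255),40): print(c,s,onz("wrist",c,.055,st))
ax=P["hub"][:2]
ang=lambda v:np.degrees(np.arctan2(v[1],v[0]))
for k in("ptr","clip","yel","orange","well"): d=P[k][:2]-ax; print(k,ang(d),np.linalg.norm(d))
print("rib",ang(P["ribB"]-P["ribA"]), (P["ribA"]+P["ribB"])/2)
cl=onz("top",(239,197.8),zd+.02)[:2]
E
```

```text
well [ 0.4811 -0.1536  0.066 ]
hub [ 0.5624 -0.1067  0.09  ]
ptr [ 0.5942 -0.1454  0.09  ]
clip [ 0.61   -0.0787  0.086 ]
ptrroot [ 0.5896 -0.1394  0.09  ]
ribA [ 0.5355 -0.0842  0.115 ]
ribB [ 0.5797 -0.1286  0.115 ]
yel [ 0.6013 -0.1532  0.066 ]
orange [ 0.6209 -0.1255  0.066 ]
cap2 [ 0.4583 -0.3254  0.058 ]
[116.3553 183.033 ] [102 167  28  34 698] [ 0.3951 -0.2922  0.055 ]
[ 64.5778 211.3241] [ 54 197  22  30 540] [ 0.3853 -0.3746  0.055 ]
[118.8081 251.125 ] [109 240  20  23 344] [ 0.4576 -0.3322  0.055 ]
ptr -50.594371941518304 0.05005913506590902
clip 30.45476366562303 0.0551585013002191
yel -50.1133503787169 0.06064518881408816
orange -17.805145108076946 0.06134955221524408
well -150.054601914524 0.09385678264528373
rib -45.148307651649716 [ 0.5576 -0.1064  0.115 ]
```

```bash
python3 -m jog '[{"grip":0.35,"xyz":[-0.222,0.038,0.08],"dr":[0,0,-0.1]},{"grip":0.35,"xyz":[-0.222,0.038,0.08],"dr":[0,0,-0.1]},{"grip":0.35,"xyz":[-0.222,0.038,0.08],"dr":[0,0,-0.1]},{"grip":0.35,"xyz":[-0.222,0.038,0.08],"dr":[0,0,-0.1]},{"grip":0.35,"xyz":[-0.222,0.038,0.08],"dr":[0,0,-0.1]},{"grip":0.35,"xyz":[-0.222,0.038,0.08],"dr":[0,0,-0.1]},{"grip":0.35,"xyz":[-0.222,0.038,0.08],"dr":[0,0,-0.1]},{"grip":0.35,"xyz":[-0.222,0.038,0.08],"dr":[0,0,-0.1]},{"grip":0.35,"xyz":[-0.222,0.038,0.08],"dr":[0,0,-0.1]}]'
python3 - <<'E'
from h import *
st=ctrl.get_state(); im=ctrl.read_camera("wrist")[:,:,::-1]; cv2.imwrite("pics/w2.png",im); print(st["eef_pos"],st["tcp_rot"],st["qpos"])
for c,s in cents(im.copy(),(100,150,100),(125,255,255),40): print(c,s,onz("wrist",c,.06,st))
R=Ro.from_quat(st["tcp_rot"]).as_matrix();print(R)
E
```

```text
time: 2.7
eef_pos: [0.4578, -0.3269, 0.1714]
tcp_rot: [0.819, 0.573, 0.0, -0.0]
contact_force: [-0.1, 0.6, -0.1]
opening: 0.65
[ 0.4578 -0.3269  0.1714] [ 0.8195  0.5731  0.0003 -0.0002] [-0.8007  0.0978  1.909   0.0007  1.1351 -2.0215]
[367.7105 135.8684] [ 344  112   49   49 1862] [ 0.4003 -0.2763  0.06  ]
[251.5775 163.8321] [ 228  140   48   49 1799] [ 0.3905 -0.3578  0.06  ]
[323.6127 236.8002] [308 221  33  32 821] [ 0.4573 -0.3292  0.06  ]
[184.5952 229.0238] [180 224  10  11  84] [ 0.4156 -0.4246  0.06  ]
[[ 0.3431  0.9393  0.0002]
 [ 0.9393 -0.3431  0.0007]
 [ 0.0007 -0.     -1.    ]]
```

View pics/w2.png

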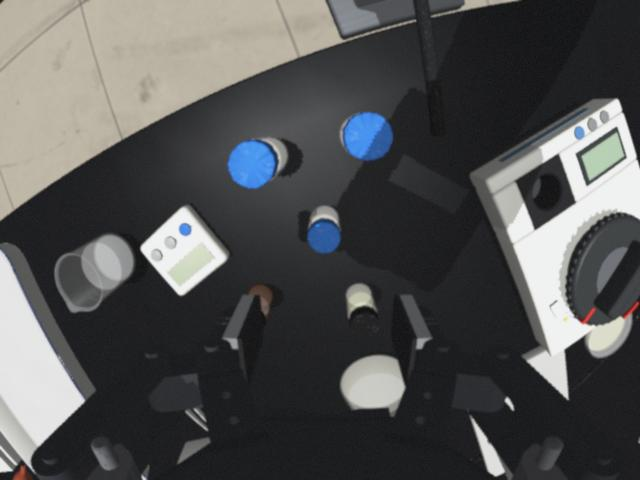

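```bash
python3 -m jog '[{"grip":0.35,"xyz":[-0.002,0,0.04],"dr":[0,0,0]},{"grip":0.35,"xyz":[-0.002,0,0.08],"dr":[0,0,0]},{"grip":0.35,"xyz":[-0.002,0,0.11],"dr":[0,0,0]},{"grip":0.35,"xyz":[-0.002,0,0.125],"dr":[0,0,0]},{"grip":0.35,"xyz":[-0.002,0,0.132],"dr":[0,0,0]},{"grip":0.35,"xyz":[-0.002,0,0.132],"dr":[0,0,0]},{"grip":0.5,"xyz":[-0.002,0,0.132],"dr":[0,0,0]},{"grip":0.6,"xyz":[-0.002,0,0.132],"dr":[0,0,0]}]' 25
python3 - <<'E'
from h import *
st=ctrl.get_state(); im=ctrl.read_camera("wrist")[:,:,::-1]; cv2.imwrite("pics/w3.png",im); print(st["eef_pos"],st["opening"],st["contact_force"])
E
```

```text
time: 3.42
eef_pos: [0.458, -0.331, 0.0415]
tcp_rot: [0.82, 0.573, 0.0, 0.002]
contact_force: [-0.7, -0.0, -0.6]
opening: 0.401
[ 0.458  -0.331   0.0415] 0.4006068913760918 [-0.714  -0.0292 -0.6338]
```

View pics/w3.png

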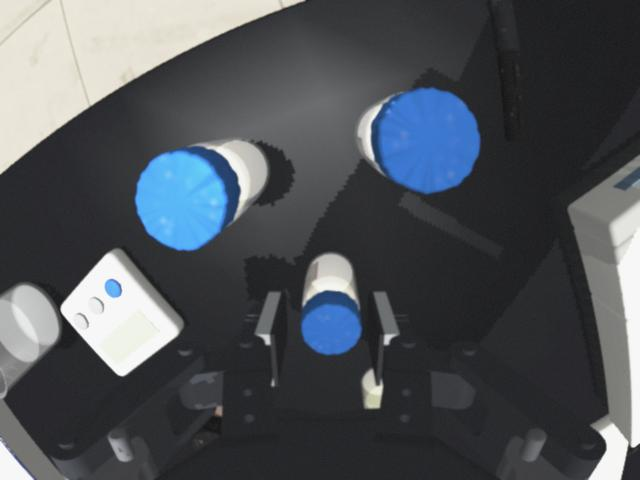

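The open fingers straddle the small blue cap, which is at (331,322) and well centred between the pads. I'll close on it.

```bash
python3 -m jog '[{"grip":0.65,"xyz":[0,0,0],"dr":[0,0,0]},{"grip":0.7,"xyz":[0,0,0],"dr":[0,0,0]},{"grip":0.75,"xyz":[0,0,0],"dr":[0,0,0]},{"grip":0.8,"xyz":[0,0,0],"dr":[0,0,0]},{"grip":1,"xyz":[0,0,0],"dr":[0,0,0]},{"grip":1,"xyz":[0,0,0],"dr":[0,0,0]},{"grip":1,"xyz":[0,0,0],"dr":[0,0,0]},{"grip":1,"xyz":[0,0,0],"dr":[0,0,0]}]' 25
python3 - <<'E'
from h import *
st=ctrl.get_state(); im=ctrl.read_camera("wrist")[:,:,::-1]; cv2.imwrite("pics/w4.png",im[150:]); print(st["eef_pos"],st["opening"],st["contact_force"])
E
```

```text
time: 4.13
eef_pos: [0.4573, -0.3309, 0.0406]
tcp_rot: [0.82, 0.572, 0.0, 0.001]
contact_force: [0.3, 1.7, 6.0]
opening: 0.262
[ 0.4573 -0.3309  0.0406] 0.2623909704537293 [0.3275 1.7211 5.9554]
```

View pics/w4.png

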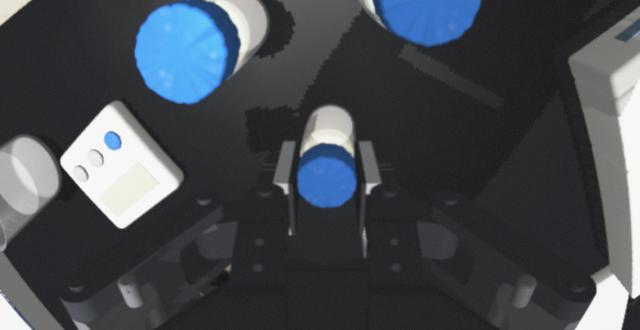

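```bash
python3 -m jog '[{"grip":1,"xyz":[0,0,-0.01],"dr":[0,0,0]},{"grip":1,"xyz":[0,0,-0.03],"dr":[0,0,0]},{"grip":1,"xyz":[0,0,-0.06],"dr":[0,0,0]},{"grip":1,"xyz":[0,0,-0.085],"dr":[0,0,0]},{"grip":1,"xyz":[0,0,-0.1],"dr":[0,0,0]},{"grip":1,"xyz":[0,0,-0.1],"dr":[0,0,0]},{"grip":1,"xyz":[0,0,-0.1],"dr":[0,0,0]}]' 25
python3 - <<'E'
from h import *
import pickle
st=ctrl.get_state(); im=ctrl.read_camera("wrist")[:,:,::-1]; cv2.imwrite("pics/w5.png",im); print(st["eef_pos"],st["opening"],st["contact_force"]); pickle.dump(st,open("w5.pkl","wb"))
d=np.array([.480,-.155,0])-st["eef_pos"];print(Ro.from_quat(st["tcp_rot"]).as_matrix().T@d)
E
```

```text
time: 4.77
eef_pos: [0.4566, -0.3307, 0.14]
tcp_rot: [0.82, 0.572, 0.0, 0.001]
contact_force: [0.1, 0.5, -0.9]
opening: 0.27
[ 0.4566 -0.3307  0.14  ] 0.2700006803944339 [ 0.0719  0.5486 -0.9428]
[ 0.1732 -0.0388  0.1398]
```

View pics/w5.png

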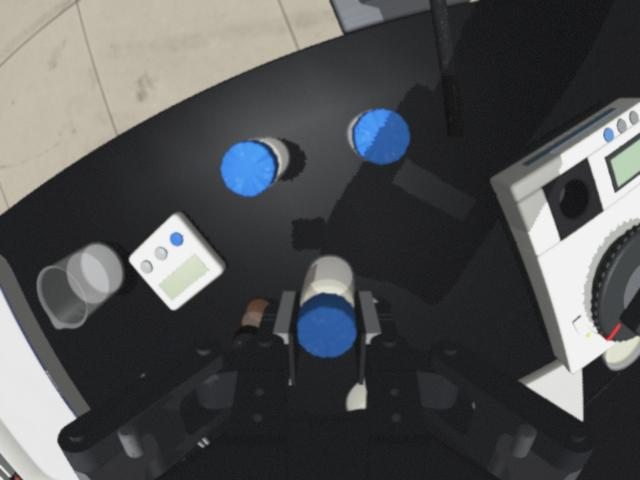

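```bash
python3 -m jog '[{"grip":1,"xyz":[0.035,-0.008,0],"dr":[0,0,0]},{"grip":1,"xyz":[0.07,-0.016,0],"dr":[0,0,0]},{"grip":1,"xyz":[0.105,-0.024,0],"dr":[0,0,0]},{"grip":1,"xyz":[0.14,-0.032,0],"dr":[0,0,0]},{"grip":1,"xyz":[0.165,-0.037,0],"dr":[0,0,0]},{"grip":1,"xyz":[0.173,-0.039,0],"dr":[0,0,0]},{"grip":1,"xyz":[0.173,-0.039,0],"dr":[0,0,0]},{"grip":1,"xyz":[0.173,-0.039,0],"dr":[0,0,0]},{"grip":1,"xyz":[0.173,-0.039,0],"dr":[0,0,0]}]'
python3 - <<'E'
from h import *
import pickle
st=ctrl.get_state(); pickle.dump(st,open("w6.pkl","wb")); print(st["eef_pos"],st["opening"],st["contact_force"])
for n in("wrist","side","top"):
    im=ctrl.read_camera(n)[:,:,::-1]; cv2.imwrite(f"pics/{n}6.png",im)
    b={"wrist":(250,200,430,370),"side":(230,130,380,260),"top":(190,175,340,310)}[n]
    c=im[b[1]:b[3],b[0]:b[2]]; cv2.imwrite(f"pics/{n}6c.png",cv2.resize(c,None,fx=4,fy=4,interpolation=cv2.INTER_CUBIC)[:600])
E
```

```text
time: 5.57
eef_pos: [0.4792, -0.1556, 0.1387]
tcp_rot: [0.82, 0.572, -0.0, -0.0]
contact_force: [-0.6, -0.0, -0.1]
opening: 0.264
[ 0.4792 -0.1556  0.1387] 0.2643948438504917 [-0.5779 -0.0448 -0.0964]
```

View pics/wrist6.png

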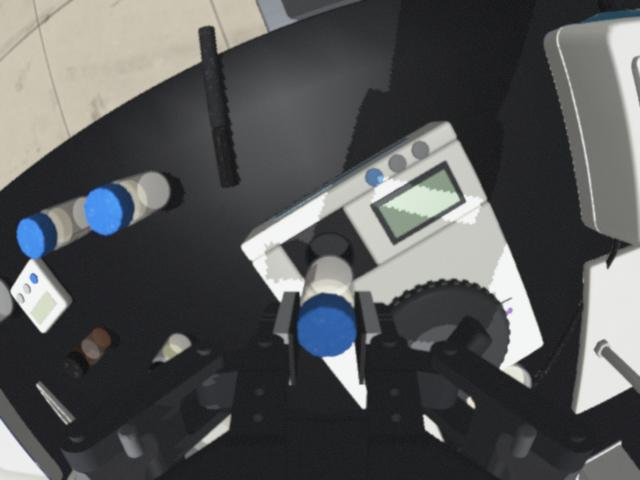

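View pics/side6c.png

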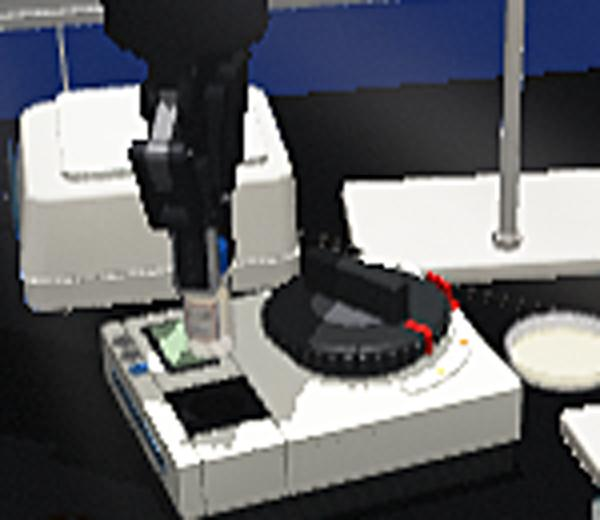

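View pics/top6c.png

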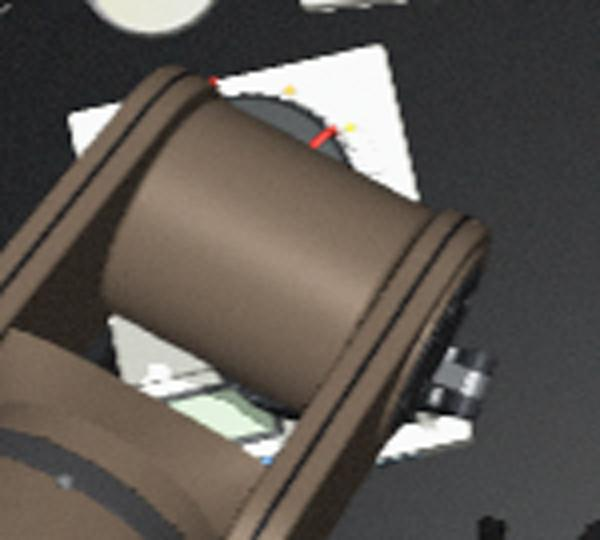

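```bash
python3 - <<'E'
import cv2,numpy as np
im=cv2.imread("pics/wrist6.png")[210:360,250:410]
im=np.clip(im.astype(float)*1.8,0,255).astype(np.uint8)
cv2.imwrite("pics/w6d.png",cv2.resize(im,None,fx=4,fy=4,interpolation=cv2.INTER_CUBIC))
E
```

```text
(no output)
```

View pics/w6d.png

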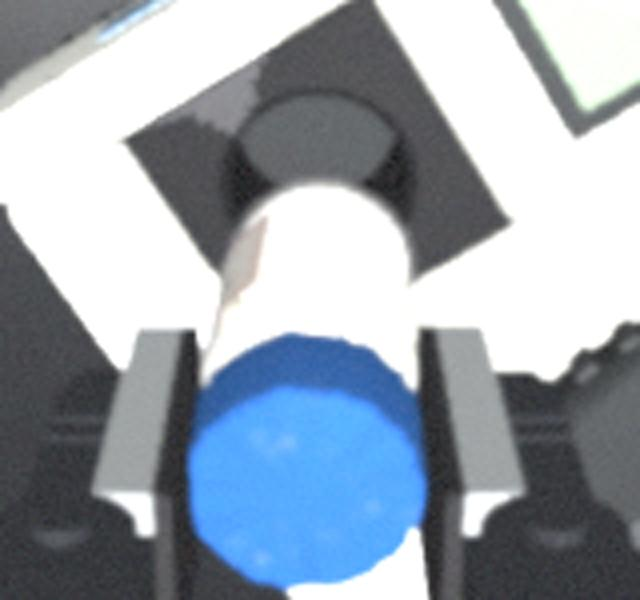

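```bash
python3 - <<'E'
from h import *
import pickle
st=pickle.load(open("w6.pkl","rb")); R=Ro.from_quat(st["tcp_rot"]).as_matrix()
for zd in(.064,.066,.068):
  w=onz("wrist",(329.9,255.5),zd,st); print("well",w, "tool",R.T@(w-st["eef_pos"]))
for n,p,z in(("bot",(329,279.5),.0981),("cap",(327.1,331.3),.1581)):
  w=onz("wrist",p,z,st); print(n,w,"tool",R.T@(w-st["eef_pos"]))
E
```

```text
well [ 0.481  -0.1544  0.064 ] tool [0.0018 0.0014 0.0747]
well [ 0.4804 -0.1542  0.066 ] tool [0.0018 0.0007 0.0727]
well [ 0.4797 -0.1539  0.068 ] tool [ 0.0018 -0.      0.0707]
bot [ 0.4823 -0.1557  0.0981] tool [0.001  0.003  0.0406]
cap [ 0.4784 -0.1554  0.1581] tool [-0.0001 -0.0008 -0.0194]
```

```bash
python3 - <<'E'
from h import *
ims=[]
for f,o in(("w3",0),("w4",150),("w5",0),("wrist6",0)):
    im=cv2.imread(f"pics/{f}.png")
    for c,s in cents(im,(100,120,60),(125,255,255),800):
        if 300<c[0]<350: print(f,c+[0,o],s[:4]+[0,o,0,0],s[4])
    c=im[225-o:365-o,275:385]; c=np.clip(c*1.8,0,255).astype(np.uint8); ims.append(cv2.resize(c,None,fx=3.4,fy=3.4))
a=np.hstack(ims[1:]);a=a[:, :];print(a.shape);cv2.imwrite("pics/cmp.png",cv2.resize(a,(800,int(a.shape[0]*800/a.shape[1]))))
E
```

```text
w3 [330.7382 323.3765] [301 291  61  65] 3147
w4 [326.3541 326.2256] [296 294  61  65] 3169
w5 [326.3219 326.2161] [296 294  61  64] 3138
wrist6 [325.9641 325.5728] [296 294  61  64] 3064
(476, 1122, 3)
```

View pics/cmp.png

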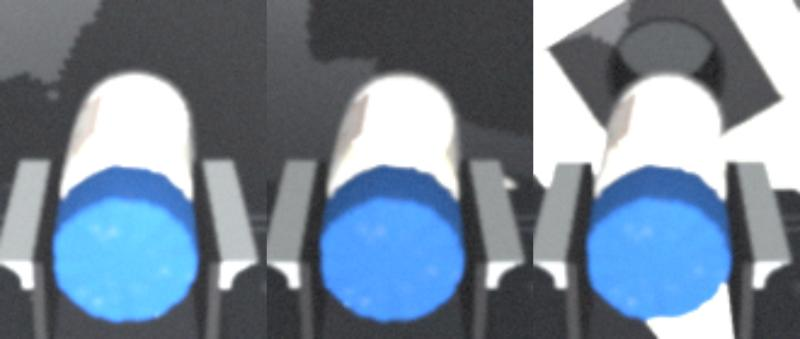

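```bash
python3 - <<'E'
from h import *
import pickle
st=pickle.load(open("w6.pkl","rb")); R=Ro.from_quat(st["tcp_rot"]).as_matrix()
T=lambda p,z:R.T@(onz("wrist",p,z,st)-st["eef_pos"])
print("bot edge",T((329,255.75),.0981)[1]+.0125)
print("cap edges",T((327,307.5),.1581)[1]+.0125,T((327,356.3),.1581)[1]-.0125)
print("well edge",[T((329.9,232.5),z)[1]+.014 for z in(.064,.066,.068)])
print("bot LR",T((250+220/4,279.5),.0981)[0],T((250+410/4,279.5),.0981)[0])
print("well LR",T((250+226/4,255.5),.066)[0],T((250+413/4,255.5),.066)[0])
E
```

```text
bot edge 0.0019295055511381453
cap edges 0.0012039931929075515 -0.0014611566782937423
well edge [np.float64(0.0004952551866188298), np.float64(-7.678308636614728e-05), np.float64(-0.0006488213593511261)]
bot LR -0.011893529749526628 0.013671087519928961
well LR -0.012665759368953934 0.016193717091437264
```

```bash
python3 -m jog '[{"grip":1,"xyz":[0.001,-0.001,0.01],"dr":[0,0,0]},{"grip":1,"xyz":[0.001,-0.001,0.02],"dr":[0,0,0]},{"grip":1,"xyz":[0.001,-0.001,0.025],"dr":[0,0,0]},{"grip":1,"xyz":[0.001,-0.001,0.025],"dr":[0,0,0]},{"grip":1,"xyz":[0.001,-0.001,0.025],"dr":[0,0,0]},{"grip":1,"xyz":[0.001,-0.001,0.025],"dr":[0,0,0]}]'
python3 - <<'E'
from h import *
import pickle
st=ctrl.get_state(); pickle.dump(st,open("w7.pkl","wb")); print(st["eef_pos"],st["opening"],st["contact_force"])
for n in("wrist","side"):
    im=ctrl.read_camera(n)[:,:,::-1]; cv2.imwrite(f"pics/{n}7.png",im)
    b={"wrist":(250,210,410,360),"side":(230,130,380,260)}[n]
    c=im[b[1]:b[3],b[0]:b[2]]; c=np.clip(c*1.8,0,255).astype(np.uint8);cv2.imwrite(f"pics/{n}7c.png",cv2.resize(c,None,fx=4,fy=4,interpolation=cv2.INTER_CUBIC)[:600])
E
```

```text
time: 6.22
eef_pos: [0.4789, -0.1533, 0.1142]
tcp_rot: [0.82, 0.572, -0.0, -0.0]
contact_force: [-0.5, 0.6, 1.5]
opening: 0.262
[ 0.4789 -0.1533  0.1142] 0.26194511302043866 [-0.5332  0.5846  1.5451]
```

View pics/wrist7c.png

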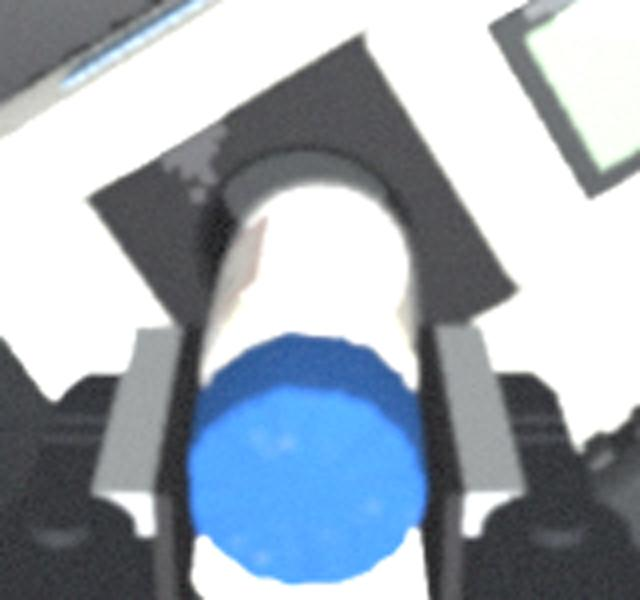

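View pics/side7c.png

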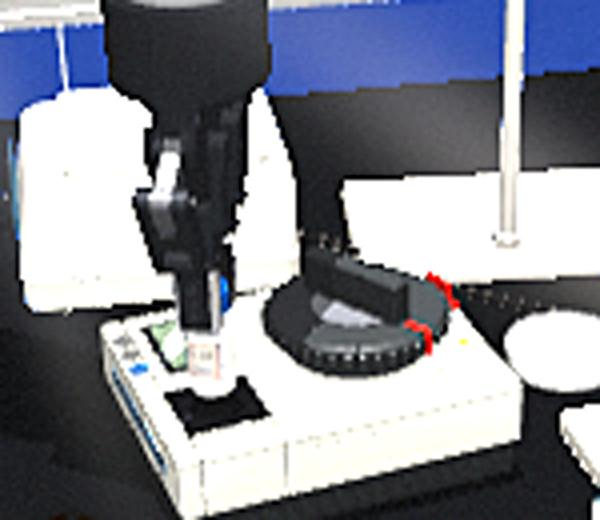

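```bash
python3 - <<'E'
from h import *
import pickle
st=pickle.load(open("w7.pkl","rb")); R=Ro.from_quat(st["tcp_rot"]).as_matrix()
print(ctrl.get_state()["eef_pos"])
T=lambda p,z:R.T@(onz("wrist",p,z,st)-st["eef_pos"])
print("bot edge",T((329,255.75),.0736)[1]+.0125)
print("well edge",[T((326.5,247),z)[1]+.014 for z in(.064,.066,.068)])
print("bot LR",T((250+215/4,279.5),.0736)[0],T((250+410/4,279.5),.0736)[0])
print("well LR",T((250+199/4,270),.066)[0],T((250+413/4,266),.066)[0])
im=cv2.imread("pics/wrist7.png")[235:300,285:370]; im=np.clip(im*3.0,0,255).astype(np.uint8)
cv2.imwrite("pics/w7e.png",cv2.resize(im,None,fx=9,fy=9,interpolation=cv2.INTER_CUBIC))
E
```

```text
[ 0.4792 -0.1534  0.1147]
bot edge 0.001940123235288282
well edge [np.float64(0.0017580689006302923), np.float64(0.0011005129034609498), np.float64(0.0004429569062916715)]
bot LR -0.012569605023238692 0.013674868297417219
well LR -0.015176376132544835 0.014474360354809687
```

View pics/w7e.png

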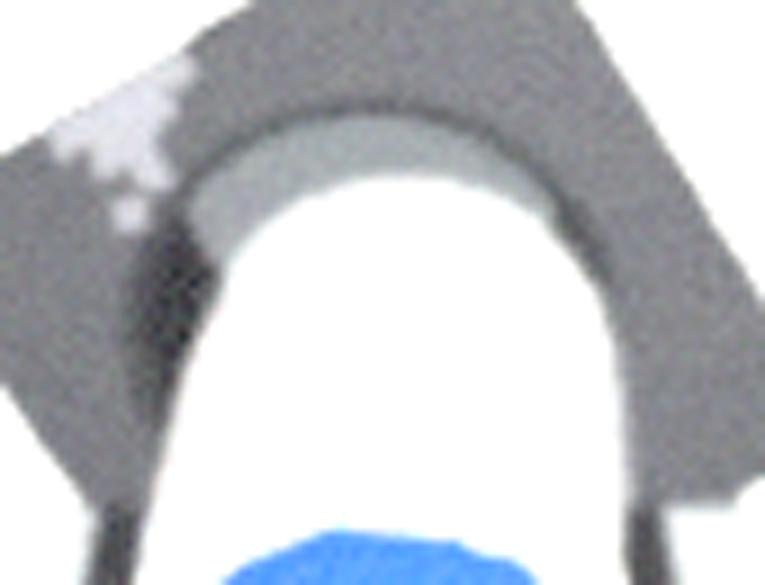

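```bash
python3 -m jog '[{"grip":1,"xyz":[-0.002,-0.001,0.0],"dr":[0,0,0]},{"grip":1,"xyz":[-0.002,-0.001,0.002],"dr":[0,0,0]},{"grip":1,"xyz":[-0.002,-0.001,0.004],"dr":[0,0,0]},{"grip":1,"xyz":[-0.002,-0.001,0.004],"dr":[0,0,0]},{"grip":1,"xyz":[-0.002,-0.001,0.004],"dr":[0,0,0]},{"grip":1,"xyz":[-0.002,-0.001,0.004],"dr":[0,0,0]}]'
python3 - <<'E'
from h import *
import pickle
st=ctrl.get_state(); pickle.dump(st,open("w8.pkl","wb")); print(st["eef_pos"],st["opening"],st["contact_force"])
im=ctrl.read_camera("wrist")[:,:,::-1]; cv2.imwrite(f"pics/wrist8.png",im)
im=im[235:300,285:370]; im=np.clip(im*3.0,0,255).astype(np.uint8)
cv2.imwrite("pics/w8e.png",cv2.resize(im,None,fx=9,fy=9,interpolation=cv2.INTER_CUBIC))
E
```

```text
time: 6.82
eef_pos: [0.4772, -0.1548, 0.1102]
tcp_rot: [0.82, 0.572, -0.0, -0.0]
contact_force: [-0.4, 0.6, -0.2]
opening: 0.266
[ 0.4772 -0.1548  0.1102] 0.26634619856367153 [-0.3898  0.6005 -0.2181]
```

View pics/w8e.png

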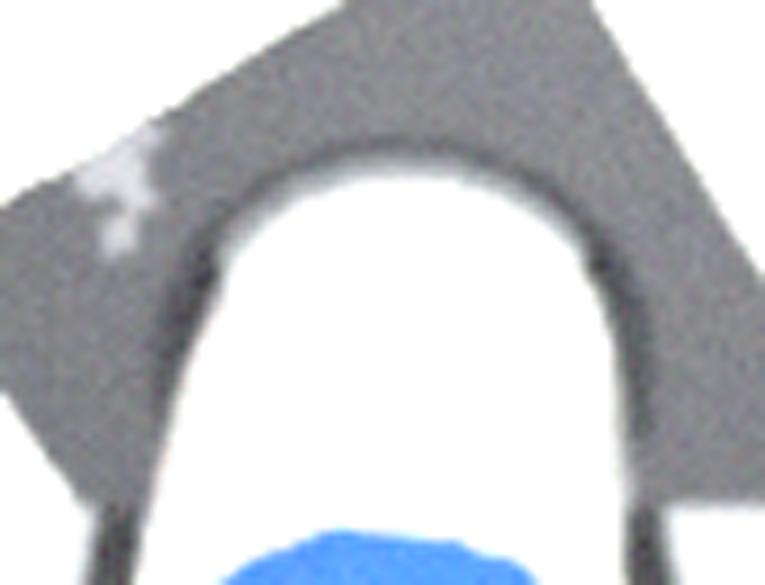

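```bash
python3 -m jog '[{"grip":1,"xyz":[0,0,0.002],"dr":[0,0,0]},{"grip":1,"xyz":[0,0,0.004],"dr":[0,0,0]},{"grip":1,"xyz":[0,0,0.005],"dr":[0,0,0]},{"grip":1,"xyz":[0,0,0.006],"dr":[0,0,0]},{"grip":1,"xyz":[0,0,0.006],"dr":[0,0,0]}]'
python3 -m jog '[{"grip":1,"xyz":[0,0,0.001],"dr":[0,0,0]},{"grip":1,"xyz":[0,0,0.002],"dr":[0,0,0]},{"grip":1,"xyz":[0,0,0.002],"dr":[0,0,0]}]'
```

```text
time: 7.28
eef_pos: [0.4774, -0.1548, 0.1042]
tcp_rot: [0.82, 0.572, 0.0, 0.0]
contact_force: [1.1, -0.1, -0.6]
opening: 0.266
time: 7.53
eef_pos: [0.4777, -0.155, 0.1024]
tcp_rot: [0.82, 0.572, 0.0, 0.001]
contact_force: [1.9, -0.9, -0.1]
opening: 0.267
```

```bash
python3 -m jog '[{"grip":1,"xyz":[0,0.0005,0.002],"dr":[0,0,0]},{"grip":1,"xyz":[0,0.0005,0.004],"dr":[0,0,0]},{"grip":1,"xyz":[0,0.0005,0.006],"dr":[0,0,0]},{"grip":1,"xyz":[0,0.0005,0.006],"dr":[0,0,0]}]'
```

```text
time: 7.87
eef_pos: [0.4778, -0.155, 0.0959]
tcp_rot: [0.82, 0.572, 0.0, 0.0]
contact_force: [1.9, 0.1, -0.3]
opening: 0.264
```

```bash
python3 -m jog '[{"grip":1,"xyz":[0,0.0008,0.003],"dr":[0,0,0]},{"grip":1,"xyz":[0,0.0008,0.006],"dr":[0,0,0]},{"grip":1,"xyz":[0,0.0008,0.008],"dr":[0,0,0]},{"grip":1,"xyz":[0,0.0008,0.008],"dr":[0,0,0]}]'
python3 -m jog '[{"grip":1,"xyz":[0,0,0.003],"dr":[0,0,0]},{"grip":1,"xyz":[0,0,0.006],"dr":[0,0,0]},{"grip":1,"xyz":[0,0,0.007],"dr":[0,0,0]},{"grip":1,"xyz":[0,0,0.007],"dr":[0,0,0]}]'
```

```text
time: 8.2
eef_pos: [0.4782, -0.155, 0.0876]
tcp_rot: [0.82, 0.572, -0.0, -0.0]
contact_force: [1.0, 0.6, -1.2]
opening: 0.264
time: 8.53
eef_pos: [0.4783, -0.1551, 0.0809]
tcp_rot: [0.82, 0.572, -0.0, -0.0]
contact_force: [-0.1, -0.1, 0.4]
opening: 0.269
```

Now for the last few mm, in small steps while watching the force.

```bash
python3 -m jog '[{"grip":1,"xyz":[0,0,0.002],"dr":[0,0,0]},{"grip":1,"xyz":[0,0,0.004],"dr":[0,0,0]},{"grip":1,"xyz":[0,0,0.004],"dr":[0,0,0]}]'
python3 -m jog '[{"grip":1,"xyz":[0,0,0.001],"dr":[0,0,0]},{"grip":1,"xyz":[0,0,0.0015],"dr":[0,0,0]},{"grip":1,"xyz":[0,0,0.0015],"dr":[0,0,0]}]'
```

```text
time: 8.78
eef_pos: [0.4784, -0.1552, 0.077]
tcp_rot: [0.82, 0.572, 0.0, -0.0]
contact_force: [1.2, -0.6, -0.7]
opening: 0.268
time: 9.03
eef_pos: [0.4785, -0.1552, 0.0758]
tcp_rot: [0.82, 0.572, 0.0, 0.0]
contact_force: [1.1, -0.2, 0.3]
opening: 0.268
```

```bash
python3 -m jog '[{"grip":1,"xyz":[0,0,0.001],"dr":[0,0,0]},{"grip":1,"xyz":[0,0,0.001],"dr":[0,0,0]}]'
python3 -m jog '[{"grip":1,"xyz":[0,0,0.001],"dr":[0,0,0]},{"grip":1,"xyz":[0,0,0.001],"dr":[0,0,0]}]'
python3 -m jog '[{"grip":1,"xyz":[0,0,0.001],"dr":[0,0,0]},{"grip":1,"xyz":[0,0,0.001],"dr":[0,0,0]}]'
```

```text
time: 9.2
eef_pos: [0.4785, -0.1552, 0.0747]
tcp_rot: [0.82, 0.572, 0.0, 0.0]
contact_force: [1.0, 0.1, 0.0]
opening: 0.263
time: 9.37
eef_pos: [0.4786, -0.1552, 0.0737]
tcp_rot: [0.82, 0.572, 0.0, 0.0]
contact_force: [1.8, 1.1, 0.7]
opening: 0.265
time: 9.53
eef_pos: [0.4786, -0.1552, 0.0727]
tcp_rot: [0.82, 0.572, 0.0, 0.0]
contact_force: [1.9, 1.4, 0.6]
opening: 0.266
```

```bash
python3 -m jog '[{"grip":1,"xyz":[0,0,0.001],"dr":[0,0,0]},{"grip":1,"xyz":[0,0,0.001],"dr":[0,0,0]}]'
python3 -m jog '[{"grip":1,"xyz":[0,0,0.0007],"dr":[0,0,0]},{"grip":1,"xyz":[0,0,0.0007],"dr":[0,0,0]}]'
python3 - <<'E'
from h import *
im=ctrl.read_camera("wrist")[:,:,::-1]; c=np.clip(im[210:360,250:410]*1.8,0,255).astype(np.uint8);cv2.imwrite("pics/w9.png",cv2.resize(c,None,fx=4,fy=4,interpolation=cv2.INTER_CUBIC))
im=ctrl.read_camera("side")[:,:,::-1]; c=np.clip(im[130:260,230:380]*1.5,0,255).astype(np.uint8);cv2.imwrite("pics/s9.png",cv2.resize(c,None,fx=4,fy=4,interpolation=cv2.INTER_CUBIC))
E
```

```text
time: 9.7
eef_pos: [0.4786, -0.1552, 0.0717]
tcp_rot: [0.82, 0.572, 0.0, 0.0]
contact_force: [2.1, 0.6, 0.1]
opening: 0.267
time: 9.87
eef_pos: [0.4787, -0.1553, 0.0715]
tcp_rot: [0.82, 0.572, 0.0, 0.0]
contact_force: [1.5, 0.8, 3.1]
opening: 0.263
```

View pics/w9.png

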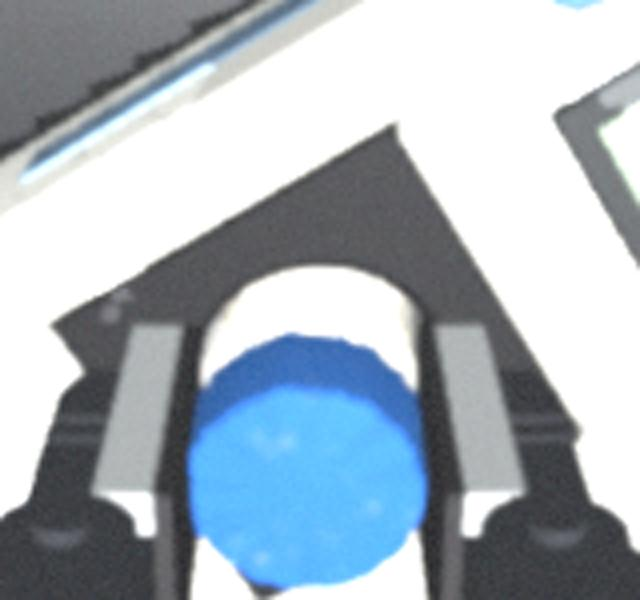

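View pics/s9.png

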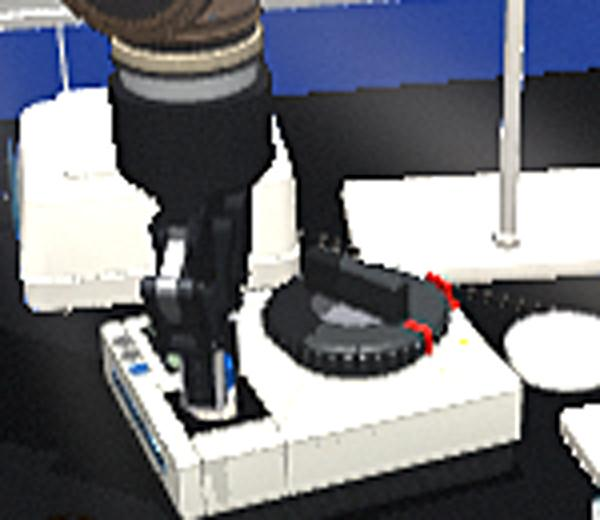

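```bash
python3 -m jog '[{"grip":1,"xyz":[0,0,0.0004],"dr":[0,0,0]},{"grip":1,"xyz":[0,0,0.0004],"dr":[0,0,0]},{"grip":1,"xyz":[0,0,0.0004],"dr":[0,0,0]}]'
```

```text
time: 10.22
eef_pos: [0.4788, -0.1554, 0.0715]
tcp_rot: [0.82, 0.572, 0.0, 0.0]
contact_force: [-0.5, 1.0, 6.1]
opening: 0.268
```

```bash
python3 -m jog '[{"grip":0.7,"xyz":[0,0,0],"dr":[0,0,0]},{"grip":0.6,"xyz":[0,0,0],"dr":[0,0,0]},{"grip":0.5,"xyz":[0,0,0],"dr":[0,0,0]},{"grip":0.45,"xyz":[0,0,0],"dr":[0,0,0]},{"grip":0.45,"xyz":[0,0,0],"dr":[0,0,0]},{"grip":0.45,"xyz":[0,0,-0.01],"dr":[0,0,0]},{"grip":0.45,"xyz":[0,0,-0.04],"dr":[0,0,0]},{"grip":0.45,"xyz":[0,0,-0.08],"dr":[0,0,0]},{"grip":0.45,"xyz":[0,0,-0.12],"dr":[0,0,0]},{"grip":0.45,"xyz":[0,0,-0.12],"dr":[0,0,0]},{"grip":0.45,"xyz":[0,0,-0.12],"dr":[0,0,0]}]'
python3 - <<'E'
from h import *
import pickle
st=ctrl.get_state(); pickle.dump(st,open("w10.pkl","wb")); print(st["eef_pos"],st["opening"],st["contact_force"])
im=ctrl.read_camera("wrist")[:,:,::-1]; cv2.imwrite("pics/w10.png",im)
im=ctrl.read_camera("side")[:,:,::-1]; cv2.imwrite("pics/s10.png",im);c=im[170:270,250:390];cv2.imwrite("pics/s10c.png",cv2.resize(c,None,fx=5,fy=5,interpolation=cv2.INTER_CUBIC))
E
```

```text
time: 11.13
eef_pos: [0.4804, -0.1563, 0.1951]
tcp_rot: [0.82, 0.573, 0.002, 0.004]
contact_force: [-0.8, 1.0, 0.0]
opening: 0.552
[ 0.4804 -0.1563  0.1951] 0.5524722828608057 [-0.8439  0.9531  0.0034]
```

View pics/w10.png

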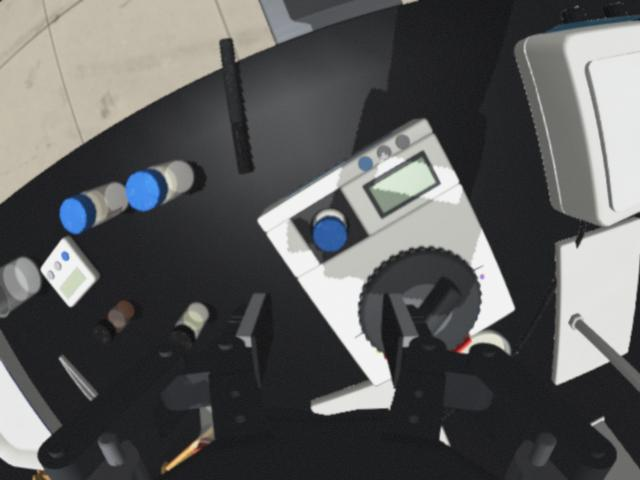

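View pics/s10c.png

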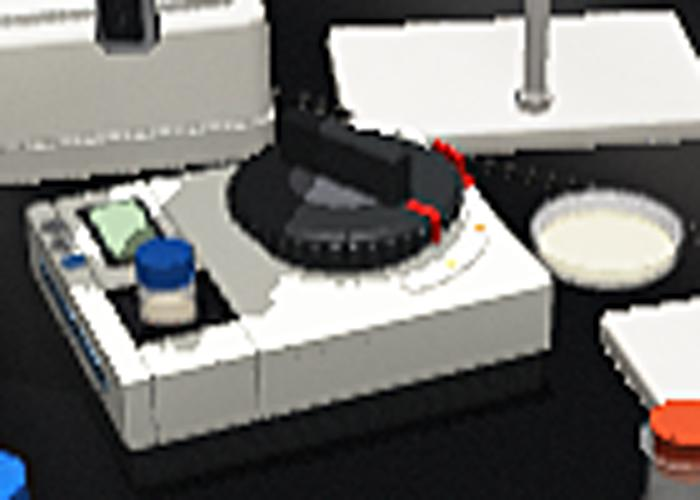

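```bash
python3 -m jog '[{"grip":0.45,"xyz":[0.035,0.03,0],"dr":[0,0,0.12]},{"grip":0.45,"xyz":[0.074,0.059,0],"dr":[0,0,0.24]},{"grip":0.45,"xyz":[0.074,0.059,0],"dr":[0,0,0.36]},{"grip":0.45,"xyz":[0.074,0.059,0],"dr":[0,0,0.49]},{"grip":0.45,"xyz":[0.074,0.059,0],"dr":[0,0,0.49]},{"grip":0.45,"xyz":[0.074,0.059,0],"dr":[0,0,0.49]},{"grip":0.45,"xyz":[0.074,0.059,0],"dr":[0,0,0.49]}]'
python3 - <<'E'
from h import *
import pickle
st=ctrl.get_state(); pickle.dump(st,open("w11.pkl","wb")); print(st["eef_pos"],st["tcp_rot"],st["opening"],st["qpos"])
im=ctrl.read_camera("wrist")[:,:,::-1]; cv2.imwrite("pics/w11.png",im)
c=im[150:420,180:500];cv2.imwrite("pics/w11c.png",cv2.resize(np.clip(c*2.,0,255).astype(np.uint8),None,fx=2.2,fy=2.2,interpolation=cv2.INTER_CUBIC))
E
```

```text
time: 11.82
eef_pos: [0.5583, -0.1061, 0.1892]
tcp_rot: [0.934, 0.357, -0.001, -0.001]
contact_force: [-0.2, 0.2, 0.2]
opening: 0.55
[ 0.5583 -0.1061  0.1892] [ 0.9339  0.3575 -0.0011 -0.0009] 0.5498394678552199 [-0.3662  0.093   1.8796 -0.0001  1.1718 -1.0973]
```

View pics/w11c.png

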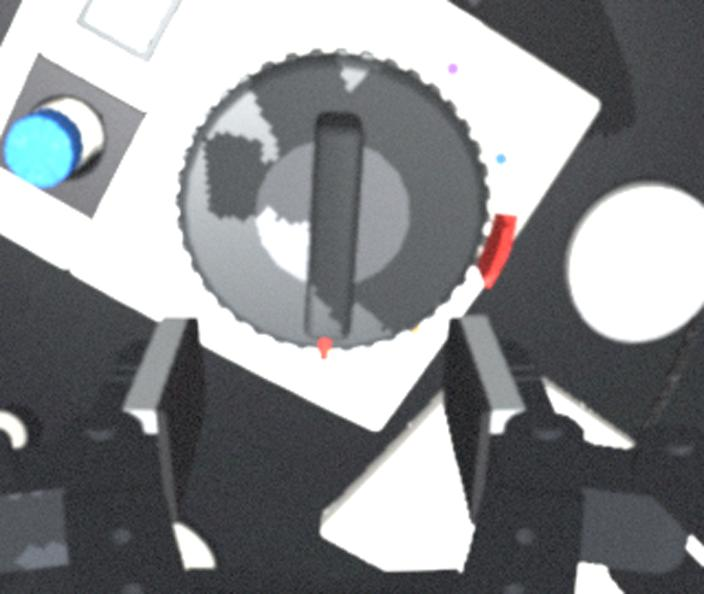

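```bash
python3 - <<'E'
from h import *
import pickle
st=pickle.load(open("w11.pkl","rb")); R=Ro.from_quat(st["tcp_rot"]).as_matrix()
f=lambda x,y:(180+x/2.2,150+y/2.2)
zd=.065
A=lambda v:np.degrees(np.arctan2(v[1],v[0]))
P={}
for nm,p,z in[("hub",(333.5,211),zd+.024),("ribA",(338.5,120),zd+.049),("ribB",(327.5,335),zd+.049),("ptr",(324,350),zd+.024),("clip",(502,250),zd+.02),("clipA",(510,217),zd+.02),("clipB",(492,283),zd+.02),("wheelL",(186,200),zd+.022),("wheelR",(489,200),zd+.022),("yel",(415,328),zd),("blue",(501,158),zd),("pur",(453,69),zd)]:
    P[nm]=onz("wrist",f(*p),z,st); print(nm,P[nm],"tool",R.T@(P[nm]-st["eef_pos"]))
print("ribang",A(P["ribB"]-P["ribA"]),(P["ribB"]+P["ribA"])/2,np.linalg.norm(P["ribB"]-P["ribA"]))
for k in("ptr","clip","clipA","clipB","yel","blue","pur"):d=P[k]-P["hub"];print(k,A(d),np.linalg.norm(d[:2]))
print("toolx",A(R[:,0]))
E
```

```text
hub [ 0.5627 -0.1065  0.089 ] tool [0.0031 0.0035 0.1002]
ribA [ 0.5406 -0.0805  0.114 ] tool [ 0.004  -0.0307  0.0753]
ribB [ 0.5818 -0.1307  0.114 ] tool [0.0011 0.0342 0.0752]
ptr [ 0.5931 -0.1449  0.089 ] tool [0.0001 0.0524 0.1001]
clip [ 0.614  -0.0805  0.085 ] tool [0.0587 0.0184 0.1041]
clipA [ 0.6078 -0.0707  0.085 ] tool [0.0605 0.007  0.1041]
clipB [ 0.6199 -0.0909  0.085 ] tool [0.0561 0.0301 0.1041]
wheelL [ 0.5259 -0.1355  0.087 ] tool [-0.0437  0.0005  0.1023]
wheelR [ 0.5977 -0.0712  0.087 ] tool [0.0527 0.0006 0.1022]
yel [ 0.6203 -0.1255  0.065 ] tool [0.0333 0.0562 0.1241]
blue [ 0.5982 -0.0596  0.065 ] tool [ 0.0609 -0.0077  0.1242]
pur [ 0.5645 -0.0489  0.065 ] tool [ 0.043  -0.0381  0.1243]
ribang -50.694710845148876 [ 0.5612 -0.1056  0.114 ] 0.06494362615490082
ptr -51.60451176115409 0.0489926720948383
clip 26.91196590808051 0.057527779423037564
clipA 38.46226151148604 0.05755529421641202
clipB 15.243468754384532 0.059330406483520184
yel -18.24743407892015 0.06070528225864261
blue 52.913121918442876 0.05884368142298559
pur 88.15441254515035 0.05769413915947236
toolx 41.89175572347929
```

```bash
python3 -m jog '[{"grip":0.45,"xyz":[0.0028,0.0025,0],"dr":[0,0,0.045]},{"grip":0.45,"xyz":[0.0028,0.0025,0.03],"dr":[0,0,0.045]},{"grip":0.45,"xyz":[0.0028,0.0025,0.03],"dr":[0,0,0.045]},{"grip":0.45,"xyz":[0.0028,0.0025,0.03],"dr":[0,0,0.045]},{"grip":0.45,"xyz":[0.0028,0.0025,0.03],"dr":[0,0,0.045]}]'
python3 - <<'E'
from h import *
import pickle
st=ctrl.get_state(); pickle.dump(st,open("w12.pkl","wb")); print(st["eef_pos"],st["tcp_rot"],st["contact_force"],st["wrist_torque"])
im=ctrl.read_camera("wrist")[:,:,::-1]; cv2.imwrite("pics/w12.png",im)
c=im[150:420,180:500];cv2.imwrite("pics/w12c.png",cv2.resize(np.clip(c*2.,0,255).astype(np.uint8),None,fx=2.2,fy=2.2,interpolation=cv2.INTER_CUBIC))
E
```

```text
time: 12.28
eef_pos: [0.5628, -0.1063, 0.161]
tcp_rot: [0.942, 0.335, -0.0, -0.0]
contact_force: [-0.2, -0.4, -0.5]
opening: 0.552
[ 0.5628 -0.1063  0.161 ] [ 0.9421  0.3355 -0.0002 -0.0001] [-0.1917 -0.4279 -0.4572] [0.014  0.0055 0.0199]
```

View pics/w12c.png

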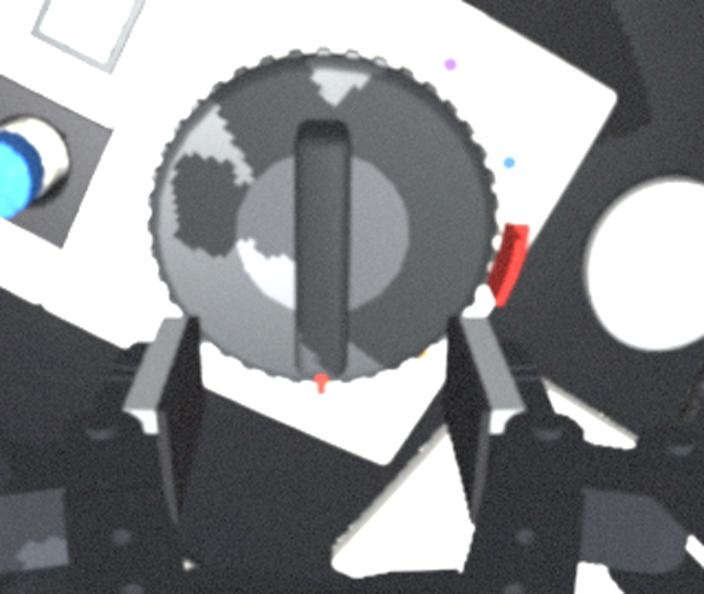

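```bash
python3 - <<'E'
from h import *
import pickle
st=pickle.load(open("w12.pkl","rb")); R=Ro.from_quat(st["tcp_rot"]).as_matrix()
f=lambda x,y:(180+x/2.2,150+y/2.2)
zd=.065
for nm,p,z in[("hub",(324,231),zd+.024),("ribA",(324,121),zd+.049),("ribB",(321,377),zd+.049),("ptr",(321,392),zd+.024),("wL",(155,228),zd+.02),("wR",(496,228),zd+.02)]:
    p=onz("wrist",f(*p),z,st); print(nm,p,R.T@(p-st["eef_pos"]))
print(np.degrees(np.arctan2(R[1,0],R[0,0])))
E
```

```text
hub [ 0.563  -0.1064  0.089 ] [0.     0.0002 0.072 ]
ribA [ 0.5399 -0.0782  0.114 ] [-0.     -0.0362  0.047 ]
ribB [ 0.5828 -0.1321  0.114 ] [-0.0008  0.0326  0.047 ]
ptr [ 0.5951 -0.1472  0.089 ] [-0.0009  0.0521  0.072 ]
wL [ 0.5256 -0.1376  0.085 ] [-0.0486  0.0008  0.076 ]
wR [ 0.6018 -0.0756  0.085 ] [0.0497 0.0009 0.076 ]
39.20220911637624
```

```bash
python3 -m jog '[{"grip":0.45,"xyz":[0,0,0.03],"dr":[0,0,0]},{"grip":0.45,"xyz":[0,0,0.055],"dr":[0,0,0]},{"grip":0.5,"xyz":[0,0,0.065],"dr":[0,0,0]},{"grip":0.55,"xyz":[0,0,0.067],"dr":[0,0,0]},{"grip":0.6,"xyz":[0,0,0.067],"dr":[0,0,0]},{"grip":0.65,"xyz":[0,0,0.067],"dr":[0,0,0]},{"grip":0.7,"xyz":[0,0,0.067],"dr":[0,0,0]}]' 20
python3 -m jog '[{"grip":0.75,"xyz":[0,0,0],"dr":[0,0,0]},{"grip":0.8,"xyz":[0,0,0],"dr":[0,0,0]},{"grip":0.85,"xyz":[0,0,0],"dr":[0,0,0]},{"grip":0.9,"xyz":[0,0,0],"dr":[0,0,0]},{"grip":0.95,"xyz":[0,0,0],"dr":[0,0,0]},{"grip":1,"xyz":[0,0,0],"dr":[0,0,0]},{"grip":1,"xyz":[0,0,0],"dr":[0,0,0]}]' 20
python3 - <<'E'
from h import *
st=ctrl.get_state(); print(st["eef_pos"],st["contact_force"],st["wrist_torque"],st["opening"])
E
```

```text
time: 12.92
eef_pos: [0.5645, -0.1066, 0.0958]
tcp_rot: [0.942, 0.335, 0.001, 0.001]
contact_force: [-0.3, 0.9, -0.6]
opening: 0.303
time: 13.5
eef_pos: [0.5632, -0.1069, 0.0949]
tcp_rot: [0.942, 0.336, -0.0, 0.001]
contact_force: [-4.9, -1.6, 5.2]
opening: 0.155
[ 0.5632 -0.1069  0.0949] [-4.8799 -1.5591  5.2156] [-0.3222  0.5599 -0.0426] 0.15549282066187134
```

```bash
python3 -m jog '[{"grip":1,"xyz":[-0.0006,0,0],"dr":[0,0,0]},{"grip":1,"xyz":[-0.0006,0,0],"dr":[0,0,0]},{"grip":1,"xyz":[-0.0006,0,0.001],"dr":[0,0,0]},{"grip":1,"xyz":[-0.0006,0,0.002],"dr":[0,0,0]},{"grip":1,"xyz":[-0.0006,0,0.002],"dr":[0,0,0]}]' 40
python3 - <<'E'
from h import *
st=ctrl.get_state(); print(st["eef_pos"],st["contact_force"],st["wrist_torque"],st["opening"])
E
```

```text
time: 13.92
eef_pos: [0.5632, -0.107, 0.0934]
tcp_rot: [0.942, 0.335, 0.0, 0.001]
contact_force: [-4.2, -0.6, 8.0]
opening: 0.154
[ 0.5632 -0.107   0.0934] [-4.2151 -0.5849  8.0319] [-0.0582  0.7331 -0.0425] 0.15407000534653453
```

```bash
python3 -m jog '[{"grip":1,"xyz":[-0.001,-0.0007,0],"dr":[0,0,0]},{"grip":1,"xyz":[-0.001,-0.0007,0.001],"dr":[0,0,0]},{"grip":1,"xyz":[-0.001,-0.0007,0.002],"dr":[0,0,0]},{"grip":1,"xyz":[-0.001,-0.0007,0.002],"dr":[0,0,0]}]' 40
python3 - <<'E'
from h import *
st=ctrl.get_state(); print(st["eef_pos"],st["contact_force"],st["wrist_torque"],st["opening"])
st=ctrl.get_state()
im=ctrl.read_camera("wrist")[:,:,::-1]; cv2.imwrite("pics/w13.png",im)
E
```

```text
time: 14.25
eef_pos: [0.563, -0.107, 0.0922]
tcp_rot: [0.942, 0.335, 0.002, 0.001]
contact_force: [-2.7, -0.2, 9.7]
opening: 0.152
[ 0.563  -0.107   0.0922] [-2.6557 -0.1861  9.7128] [0.039  0.457  0.0111] 0.15175604303470175
```

View pics/w13.png

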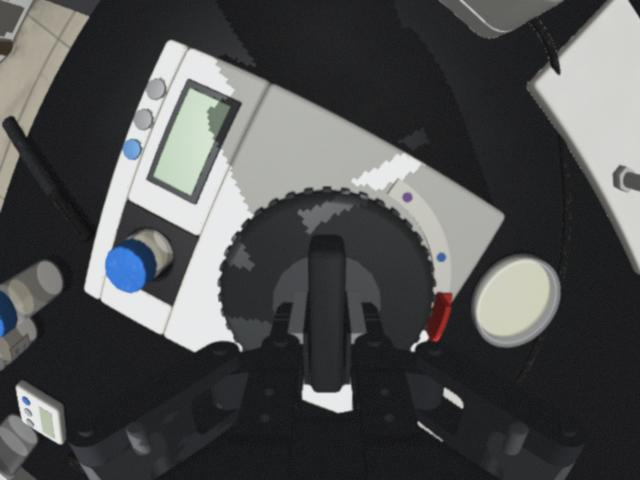

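```bash
python3 -m jog '[{"grip":1,"xyz":[-0.0008,0,0.001],"dr":[0,0,0]},{"grip":1,"xyz":[-0.0008,0,0.002],"dr":[0,0,0]},{"grip":1,"xyz":[-0.0008,0,0.003],"dr":[0,0,0]},{"grip":1,"xyz":[-0.0008,0,0.003],"dr":[0,0,0]},{"grip":1,"xyz":[-0.0008,0,0.003],"dr":[0,0,0]}]' 40
python3 - <<'E'
from h import *
st=ctrl.get_state(); print(st["eef_pos"],st["contact_force"],st["wrist_torque"],st["opening"])
E
```

```text
time: 14.72
eef_pos: [0.563, -0.1072, 0.0898]
tcp_rot: [0.942, 0.335, 0.002, 0.001]
contact_force: [-1.3, 1.9, 9.7]
opening: 0.153
[ 0.563  -0.1072  0.0898] [-1.2507  1.9273  9.7496] [0.2666 0.4396 0.0553] 0.15254307535902362
```

```bash
python3 -m jog '[{"grip":1,"xyz":[0,0,0.0008],"dr":[0,0,0]},{"grip":1,"xyz":[0,0,0.0008],"dr":[0,0,0]}]' 40;python3 -m jog '[{"grip":1,"xyz":[0,0,0],"dr":[0,0,0]},{"grip":1,"xyz":[0,0,0],"dr":[0,0,0]}]' 40
python3 - <<'E'
from h import *
st=ctrl.get_state(); print(st["eef_pos"],st["contact_force"],st["wrist_torque"],st["opening"])
im=ctrl.read_camera("side")[:,:,::-1];c=im[170:270,250:390];cv2.imwrite("pics/s14c.png",cv2.resize(c,None,fx=5,fy=5,interpolation=cv2.INTER_CUBIC))
E
```

```text
time: 14.88
eef_pos: [0.563, -0.1072, 0.0891]
tcp_rot: [0.942, 0.335, 0.002, 0.001]
contact_force: [-2.2, 2.5, 10.8]
opening: 0.152
time: 15.05
eef_pos: [0.563, -0.1071, 0.0892]
tcp_rot: [0.942, 0.335, 0.002, 0.001]
contact_force: [-1.7, 1.6, 11.4]
opening: 0.152
[ 0.563  -0.1071  0.0892] [-1.679   1.6168 11.3764] [ 0.2824  0.4072 -0.0126] 0.152406927070115
```

View pics/s14c.png

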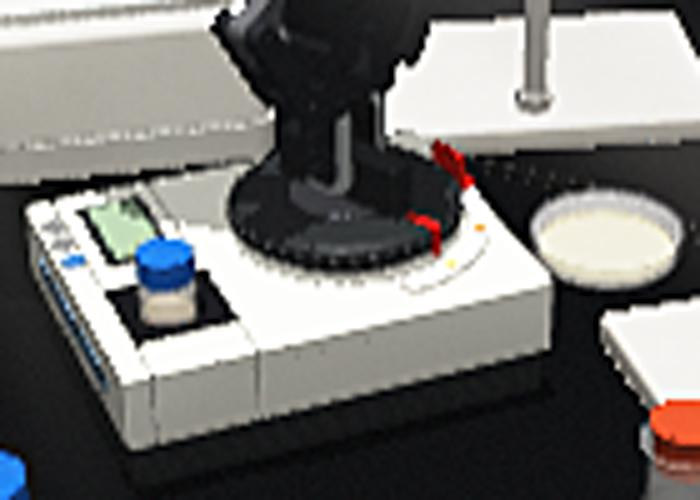

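```bash
python3 -m jog '[{"grip":1,"xyz":[0,0,0.0002],"dr":[0,0,-0.02]},{"grip":1,"xyz":[0,0,0.0002],"dr":[0,0,-0.04]},{"grip":1,"xyz":[0,0,0.0002],"dr":[0,0,-0.06]},{"grip":1,"xyz":[0,0,0.0002],"dr":[0,0,-0.06]}]' 40
python3 - <<'E'
from h import *
st=ctrl.get_state(); R=Ro.from_quat(st["tcp_rot"]).as_matrix();print(st["contact_force"],st["wrist_torque"],np.degrees(np.arctan2(R[1,0],R[0,0])))
E
```

```text
time: 15.43
eef_pos: [0.563, -0.1072, 0.089]
tcp_rot: [0.932, 0.364, 0.002, 0.001]
contact_force: [-2.9, 1.5, 11.6]
opening: 0.15
[-2.8541  1.5376 11.5636] [0.3088 0.4063 0.0549] 42.64690612038097
```

```bash
python3 -m jog '[{"grip":1,"xyz":[0,0,0],"dr":[0,0,-0.05]},{"grip":1,"xyz":[0,0,0],"dr":[0,0,-0.1]},{"grip":1,"xyz":[0,0,0],"dr":[0,0,-0.15]},{"grip":1,"xyz":[0,0,0],"dr":[0,0,-0.2]},{"grip":1,"xyz":[0,0,0],"dr":[0,0,-0.25]},{"grip":1,"xyz":[0,0,0],"dr":[0,0,-0.3]},{"grip":1,"xyz":[0,0,0],"dr":[0,0,-0.3]}]' 40
python3 - <<'E'
from h import *
st=ctrl.get_state(); R=Ro.from_quat(st["tcp_rot"]).as_matrix();print(st["contact_force"],R.T@st["contact_force"],st["wrist_torque"],np.degrees(np.arctan2(R[1,0],R[0,0])))
E
```

```text
time: 16.02
eef_pos: [0.5629, -0.1072, 0.089]
tcp_rot: [0.866, 0.499, 0.002, 0.001]
contact_force: [-2.1, 2.2, 12.1]
opening: 0.15
[-2.0616  2.1737 12.0606] [  0.8721  -2.8228 -12.0708] [0.3167 0.3837 0.0297] 59.898612463981486
```

Turning freely with about 0.05 N·m of drag. Total turn so far is 20.7°, so I'll continue.

```bash
python3 -m jog '[{"grip":1,"xyz":[0,0,0],"dr":[0,0,-0.06]},{"grip":1,"xyz":[0,0,0],"dr":[0,0,-0.12]},{"grip":1,"xyz":[0,0,0],"dr":[0,0,-0.18]},{"grip":1,"xyz":[0,0,0],"dr":[0,0,-0.24]},{"grip":1,"xyz":[0,0,0],"dr":[0,0,-0.3]},{"grip":1,"xyz":[0,0,0],"dr":[0,0,-0.3]}]' 40
python3 - <<'E'
from h import *
st=ctrl.get_state(); R=Ro.from_quat(st["tcp_rot"]).as_matrix();print(st["contact_force"],R.T@st["contact_force"],st["wrist_torque"],np.degrees(np.arctan2(R[1,0],R[0,0])))
E
python3 -m jog '[{"grip":1,"xyz":[0,0,0],"dr":[0,0,-0.06]},{"grip":1,"xyz":[0,0,0],"dr":[0,0,-0.12]},{"grip":1,"xyz":[0,0,0],"dr":[0,0,-0.18]},{"grip":1,"xyz":[0,0,0],"dr":[0,0,-0.24]},{"grip":1,"xyz":[0,0,0],"dr":[0,0,-0.3]},{"grip":1,"xyz":[0,0,0],"dr":[0,0,-0.3]}]' 40
python3 - <<'E'
from h import *
st=ctrl.get_state(); R=Ro.from_quat(st["tcp_rot"]).as_matrix();print(st["contact_force"],R.T@st["contact_force"],st["wrist_torque"],np.degrees(np.arctan2(R[1,0],R[0,0])))
im=ctrl.read_camera("wrist")[:,:,::-1]; cv2.imwrite("pics/w15.png",im)
im=ctrl.read_camera("side")[:,:,::-1];c=im[170:270,250:390];cv2.imwrite("pics/s15c.png",cv2.resize(c,None,fx=5,fy=5,interpolation=cv2.INTER_CUBIC))
E
```

```text
time: 16.52
eef_pos: [0.5629, -0.1072, 0.089]
tcp_rot: [0.782, 0.623, 0.002, 0.002]
contact_force: [-1.5, 0.8, 11.6]
opening: 0.152
[-1.4889  0.8011 11.5737] [  0.4577  -1.5775 -11.5806] [0.3154 0.4143 0.0153] 77.10728937635871
time: 17.02
eef_pos: [0.5629, -0.1072, 0.089]
tcp_rot: [0.68, 0.733, 0.001, 0.002]
contact_force: [-2.3, 1.3, 12.0]
opening: 0.15
[-2.3154  1.3182 12.043 ] [  1.4808  -2.1559 -12.0537] [0.4099 0.4893 0.0157] 94.29640900764389
```

View pics/w15.png

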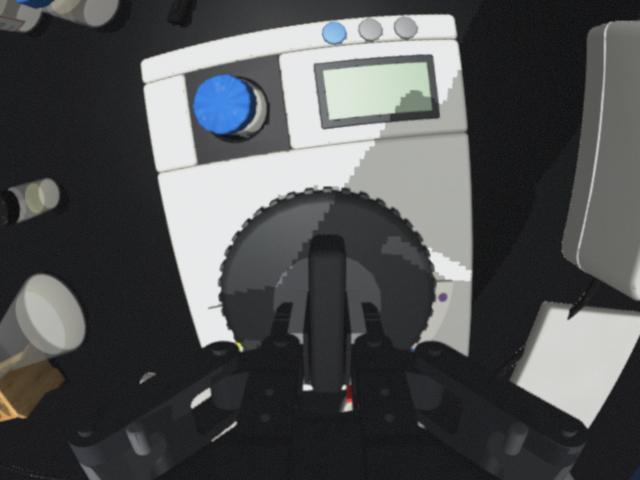

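View pics/s15c.png

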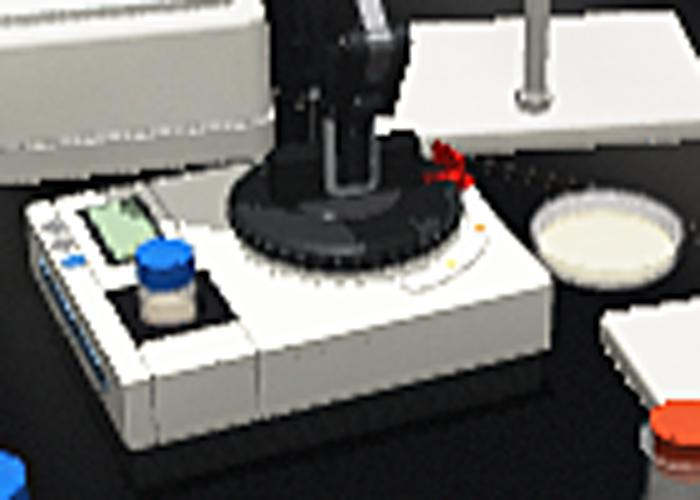

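```bash
python3 -m jog '[{"grip":1,"xyz":[0,0,0],"dr":[0,0,-0.05]},{"grip":1,"xyz":[0,0,0],"dr":[0,0,-0.1]},{"grip":1,"xyz":[0,0,0],"dr":[0,0,-0.145]},{"grip":1,"xyz":[0,0,0],"dr":[0,0,-0.145]},{"grip":1,"xyz":[0,0,-0.0006],"dr":[0,0,-0.145]},{"grip":1,"xyz":[0,0,-0.0012],"dr":[0,0,-0.145]},{"grip":1,"xyz":[0,0,-0.0012],"dr":[0,0,-0.145]}]' 40
cat > r.py <<'E'
from h import *
st=ctrl.get_state(); R=Ro.from_quat(st["tcp_rot"]).as_matrix();print("F",st["contact_force"],"Tz",st["wrist_torque"][2],"turn",np.degrees(np.arctan2(R[1,0],R[0,0]))-39.2,"z",st["eef_pos"][2])
E
python3 r.py
```

```text
time: 17.7
eef_pos: [0.5628, -0.1072, 0.09]
tcp_rot: [0.626, 0.78, 0.001, 0.002]
contact_force: [-1.9, 0.9, 11.1]
opening: 0.153
F [-1.9154  0.8822 11.0876] Tz -0.001723046288045517 turn 63.2954027410989 z 0.08997288494173211
```

```bash
python3 -m jog '[{"grip":1,"xyz":[0,0,-0.0004],"dr":[0,0,0]},{"grip":1,"xyz":[0,0,-0.0008],"dr":[0,0,0]},{"grip":1,"xyz":[0,0,-0.0008],"dr":[0,0,0]}]' 40; python3 r.py
```

```text
time: 17.95
eef_pos: [0.5628, -0.1072, 0.0901]
tcp_rot: [0.626, 0.78, 0.001, 0.002]
contact_force: [-0.6, -0.2, 7.8]
opening: 0.15
F [-0.6056 -0.2025  7.7879] Tz 0.08265126085269478 turn 63.288104536799224 z 0.09013135829258752
```

The pin is now riding lightly under the ring: the force dropped to 7.8 N while z stayed at 0.0901. I'll feel onward in 1° steps.

```bash
for i in 1; do :; done
python3 -m jog '[{"grip":1,"xyz":[0,0,0],"dr":[0,0,-0.017]},{"grip":1,"xyz":[0,0,0],"dr":[0,0,-0.017]}]' 40; python3 r.py
python3 -m jog '[{"grip":1,"xyz":[0,0,0],"dr":[0,0,-0.017]},{"grip":1,"xyz":[0,0,0],"dr":[0,0,-0.017]}]' 40; python3 r.py
```

```text
time: 18.12
eef_pos: [0.5628, -0.1072, 0.0902]
tcp_rot: [0.619, 0.785, 0.001, 0.002]
contact_force: [-0.1, 1.2, 8.4]
opening: 0.148
F [-0.051   1.1682  8.4127] Tz -0.02677063074640867 turn 64.25745147937857 z 0.09016169034061934
time: 18.28
eef_pos: [0.5628, -0.1072, 0.0902]
tcp_rot: [0.613, 0.79, 0.001, 0.002]
contact_force: [0.1, 0.6, 7.7]
opening: 0.15
F [0.0701 0.552  7.6957] Tz -0.0021842747870648577 turn 65.23161165103036 z 0.0901770395889998
```

```bash
python3 -m jog '[{"grip":1,"xyz":[0,0,0],"dr":[0,0,-0.017]},{"grip":1,"xyz":[0,0,0],"dr":[0,0,-0.017]}]' 40; python3 r.py
```

```text
time: 18.45
eef_pos: [0.5628, -0.1072, 0.0902]
tcp_rot: [0.606, 0.796, 0.001, 0.002]
contact_force: [0.4, 0.9, 7.9]
opening: 0.148
F [0.3633 0.906  7.8895] Tz -0.019431585952530143 turn 66.20746394167311 z 0.09022475390152379
```

```bash
python3 -m jog '[{"grip":1,"xyz":[0,0,-0.0005],"dr":[0,0,-0.017]},{"grip":1,"xyz":[0,0,-0.0005],"dr":[0,0,-0.017]}]' 40; python3 r.py
```

```text
time: 18.62
eef_pos: [0.5628, -0.1072, 0.0906]
tcp_rot: [0.599, 0.801, 0.001, 0.002]
contact_force: [-0.5, 1.0, 7.4]
opening: 0.152
F [-0.5021  0.9591  7.3694] Tz -0.014691442136027664 turn 67.17132958331665 z 0.09055605765791423
```

```bash
python3 -m jog '[{"grip":1,"xyz":[0,0,0],"dr":[0,0,-0.017]},{"grip":1,"xyz":[0,0,0],"dr":[0,0,-0.017]}]' 40; python3 r.py
```

```text
time: 18.78
eef_pos: [0.5628, -0.1071, 0.0909]
tcp_rot: [0.592, 0.806, 0.001, 0.002]
contact_force: [-1.1, 1.1, 9.6]
opening: 0.149
F [-1.0879  1.1003  9.5736] Tz 0.11145600122154978 turn 68.17285140790564 z 0.0909075705920615
```

```bash
python3 -m jog '[{"grip":1,"xyz":[0,0,0],"dr":[0,0,-0.017]},{"grip":1,"xyz":[0,0,0],"dr":[0,0,-0.017]}]' 40; python3 r.py
```

```text
time: 18.95
eef_pos: [0.5628, -0.1072, 0.0911]
tcp_rot: [0.585, 0.811, 0.001, 0.002]
contact_force: [-1.0, 1.2, 9.6]
opening: 0.152
F [-1.0109  1.1703  9.6048] Tz -0.006602793350181477 turn 69.15135223748153 z 0.09112462757074831
```

Between 67° and 69° z rose from 0.0902 to 0.0911 and the force jumped, so the wheel is rising into a notch. I'll stop turning there and let it up.

```bash
python3 -m jog '[{"grip":1,"xyz":[0,0,-0.0005],"dr":[0,0,0]},{"grip":1,"xyz":[0,0,-0.001],"dr":[0,0,0]},{"grip":1,"xyz":[0,0,-0.001],"dr":[0,0,0]}]' 40; python3 r.py
```

```text
time: 19.2
eef_pos: [0.5628, -0.1072, 0.0921]
tcp_rot: [0.585, 0.811, 0.001, 0.002]
contact_force: [-1.3, 0.6, 9.2]
opening: 0.153
F [-1.2929  0.5978  9.1772] Tz 0.051576530519906946 turn 69.13151818335328 z 0.09213867091966368
```

```bash
python3 -m jog '[{"grip":1,"xyz":[0,0,-0.0008],"dr":[0,0,0]},{"grip":1,"xyz":[0,0,-0.0016],"dr":[0,0,0]},{"grip":1,"xyz":[0,0,-0.0022],"dr":[0,0,0]},{"grip":1,"xyz":[0,0,-0.0022],"dr":[0,0,0]}]' 40; python3 r.py
python3 -m jog '[{"grip":1,"xyz":[0,0,-0.0005],"dr":[0,0,0]},{"grip":1,"xyz":[0,0,-0.0005],"dr":[0,0,0]}]' 40; python3 r.py
```

```text
time: 19.53
eef_pos: [0.5628, -0.1072, 0.0941]
tcp_rot: [0.585, 0.811, 0.001, 0.002]
contact_force: [-0.2, 0.8, 7.8]
opening: 0.152
F [-0.2148  0.7945  7.8353] Tz 0.023664602705995574 turn 69.13282829096057 z 0.09412001829908713
time: 19.7
eef_pos: [0.5628, -0.1072, 0.0945]
tcp_rot: [0.585, 0.811, 0.001, 0.002]
contact_force: [-0.8, 0.4, 8.3]
opening: 0.152
F [-0.8387  0.4188  8.3215] Tz 0.01590161015626886 turn 69.1303708705741 z 0.09451434731013214
```

```bash
python3 -m jog '[{"grip":1,"xyz":[0,0,-0.0005],"dr":[0,0,0]},{"grip":1,"xyz":[0,0,-0.001],"dr":[0,0,0]},{"grip":1,"xyz":[0,0,-0.001],"dr":[0,0,0]}]' 40; python3 r.py
```

```text
time: 19.95
eef_pos: [0.5627, -0.1072, 0.095]
tcp_rot: [0.585, 0.811, 0.001, 0.002]
contact_force: [0.2, 0.3, 7.1]
opening: 0.151
F [0.1999 0.3479 7.1251] Tz 0.051016791326221084 turn 69.12599202595771 z 0.09495590548326628
```

```bash
python3 -m jog '[{"grip":0.85,"xyz":[0,0,-0.0005],"dr":[0,0,0]},{"grip":0.75,"xyz":[0,0,-0.0005],"dr":[0,0,0]},{"grip":0.65,"xyz":[0,0,-0.0005],"dr":[0,0,0]},{"grip":0.5,"xyz":[0,0,-0.0005],"dr":[0,0,0]},{"grip":0.5,"xyz":[0,0,-0.0005],"dr":[0,0,0]},{"grip":0.5,"xyz":[0,0,-0.0005],"dr":[0,0,0]},{"grip":0.5,"xyz":[0,0,-0.02],"dr":[0,0,0]},{"grip":0.5,"xyz":[0,0,-0.05],"dr":[0,0,0]},{"grip":0.5,"xyz":[0,0,-0.08],"dr":[0,0,0]},{"grip":0.5,"xyz":[0,0,-0.11],"dr":[0,0,0]},{"grip":0.5,"xyz":[0,0,-0.11],"dr":[0,0,0]},{"grip":0.5,"xyz":[0,0,-0.11],"dr":[0,0,0]}]' 20; python3 r.py
python3 - <<'E'
from h import *
import pickle
st=ctrl.get_state(); pickle.dump(st,open("w20.pkl","wb"))
im=ctrl.read_camera("wrist")[:,:,::-1]; cv2.imwrite("pics/w20.png",im)
im=ctrl.read_camera("side")[:,:,::-1];cv2.imwrite("pics/s20.png",im);c=im[170:270,250:390];cv2.imwrite("pics/s20c.png",cv2.resize(c,None,fx=5,fy=5,interpolation=cv2.INTER_CUBIC))
E
```

```text
time: 20.95
eef_pos: [0.562, -0.1076, 0.2054]
tcp_rot: [0.585, 0.811, 0.001, 0.002]
contact_force: [0.1, 0.1, 0.1]
opening: 0.496
F [0.0816 0.0979 0.0806] Tz -0.03976259222378633 turn 69.14460741751084 z 0.20542887203164742
```

View pics/w20.png

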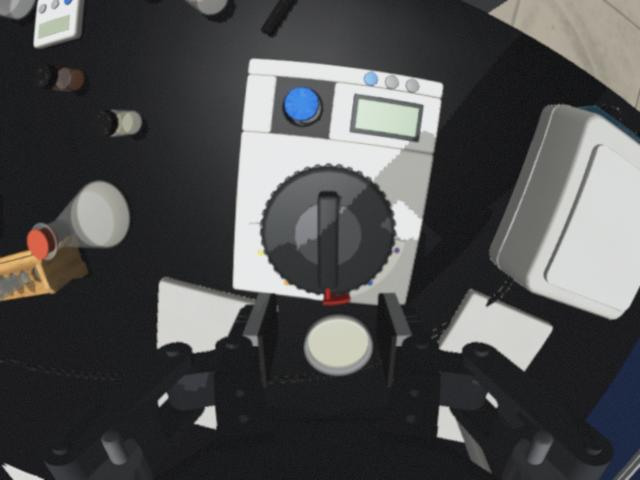

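View pics/s20c.png

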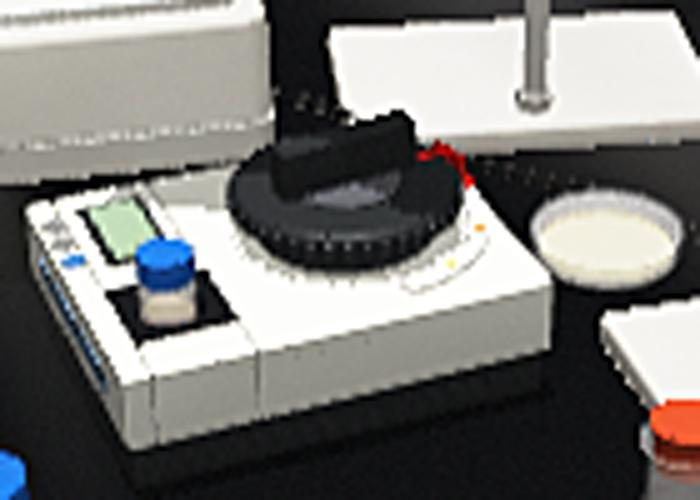

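```bash
python3 - <<'E'
from h import *
import pickle
im=cv2.imread("pics/w20.png");c=im[150:315,230:420];cv2.imwrite("pics/w20c.png",cv2.resize(np.clip(c*1.6,0,255).astype(np.uint8),None,fx=3.5,fy=3.5,interpolation=cv2.INTER_CUBIC))
s0=cv2.imread("pics/side0.png");s=cv2.imread("pics/s20.png")
d=cv2.absdiff(s0,s).max(2)[245:450,220:540]; print("side diff px bystanders",(d>60).sum())
E
```

```text
side diff px bystanders 427
```

View pics/w20c.png

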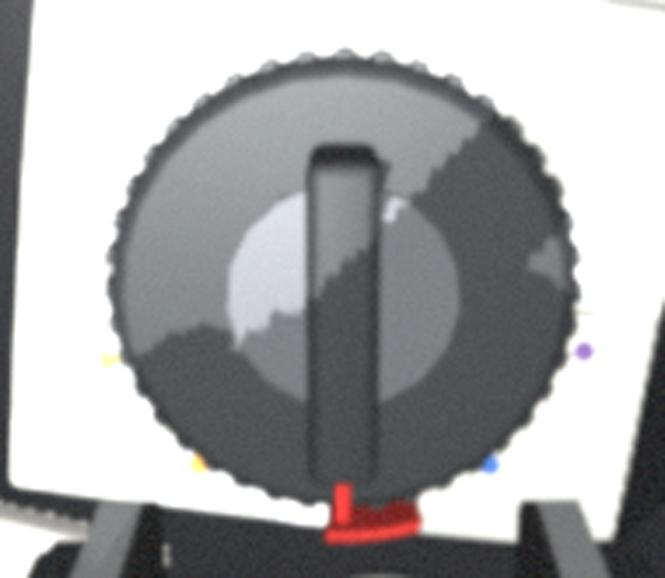

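```bash
python3 - <<'E'
from h import *
s0=cv2.imread("pics/side0.png");s=cv2.imread("pics/s20.png")
m=(cv2.absdiff(s0,s).max(2)>60).astype(np.uint8);m[:245]=0;m[:,:220]=0
n,_,st,c=cv2.connectedComponentsWithStats(m);print([(c[i].round(),st[i,4]) for i in range(1,n) if st[i,4]>15])
print(ctrl.sign_off())
E
```

```text
[(array([283., 300.]), np.int32(425))]
the job is handed in; nothing more can be done
None
```

The photometer is set up and handed in at about 21 s: the blue-capped vial is in the sample well and the wheel is locked at the red clip.

- **Vial:** I picked the smallest of the three blue-capped vials and lowered it into the well. It met a firm floor at about 6 N, at the depth expected for a vial fully down. The last side and wrist pictures show it upright in the well.
- **Wheel:** I gripped the rib, pressed it about 6 mm (roughly 12 N), and turned it anticlockwise. From 63° I let the pin ride lightly under the ring and felt the wheel rise at about 68°. I stopped at 69° and let it up to its original height before releasing, with no noticeable twisting force.
- **Last checks:** The pointer sits within the clip, near one end of it. Its position also fits the spacing of the coloured scale dots, so it is the second notch. Comparing side pictures from before and after, the only change among the loose items is the missing loaded vial; the flask and the other vials stand where they were. The clip looks unmoved in the same pictures, though I did not measure it. The robot was touching nothing at the end.
- **Disagreements:** The wrist camera's estimates of the vial and wheel positions differed by 1–3 mm between readings. I settled those by looking again close up and by force.

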